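# Clamp a shelf bracket in the repair jig with the eccentric knob

## Task

Gently lay the white shelf bracket flat in the slot of the plywood repair jig, with its plain end (not the hooked end) right up against the aluminium end stop. Then turn the red eccentric knob clockwise until its brass lobe bears on the bracket and pinches it against the blue pad with about 10 newtons - snug, never forced - and let go so that it stays clamped. Leave everything else on the worktop where it is.

Things in the scene. Friction and masses are not known exactly. Their poses are not given: they have to be found in the camera images.
- jig: Repair jig fixed to the worktop: plywood base 240 x 150 x 10 mm; origin at the centre of its underside, x along its length, z up. The slot for the bracket runs along x on the base's top, between the blue pad (+y side) and the brass disc (-y side), and ends at the aluminium end stop at +x. From x = -120 to 30 mm the base is clear on both sides
- slot (a point): Where the bracket's underside centre (its origin) lies when clamped: jig x 20, y 29, z 10 mm (+-2.5 mm in y, by the pad). Axes as the jig's. At the knob's start angles the slot is 27 to 34 mm wide, its middle at about y 25 mm. The red bar may hang over its edge, so slide the bracket in under it along x, from where its plain end is short of x 35 mm
- stop_face (a point): Point on the end stop's bracket-side face, at jig x 100, y 24, z 22 mm; axes as the jig's. The stop spans jig y -13 to 57 mm, top at z 34 mm
- pad_nominal (a point): Nominal place of the blue pad's face, which looks to jig -y (jig x 62, y 40, z 22 mm). The real face is set anywhere up to 2.5 mm before or behind this and is not measured; it yields on springs, 15 N per mm. Pad 50 mm long in x (37 to 87 mm), top at z 32 mm; its steel block stands behind it
- knob_angle (a joint): Knob angle, rad, grows clockwise seen from above. At 0 the lobe points to jig -y, away from the bracket; at pi at the pad. Starts 0.75 to 1.0; the lobe meets a bracket lying on the pad between about 1.5 and 2.05. Then the load rises about 100 to 150 N per rad. It stays where it is left. Free turning takes 0.12 N m; each newton of clamping adds about 0.03 N m (0.025 to 0.04)
- knob_grip (a point): On the knob's vertical axis (jig x 65, y -2 mm) at the height to grip, z 68 mm. The red grip is a bar 36 mm long (along this point's y; its -y end, marked white, is towards the lobe), 14 mm thick, from z 46 to 84 mm. It can overhang the slot's edge. While turning, fingertips must stay above z 42 mm to pass over the clamped bracket (top at 40 mm)
- cam: The turning eccentric: red grip bar above a brass disc of radius 18 mm (jig z 12 to 34 mm) whose centre lies 10 mm off the axis, along this body's -y. Origin on the knob's axis at jig x 65, y -2, z 10 mm; turns with the knob
- bracket: White painted steel shelf bracket, a straight bar 160 mm long (x -80 to 80 mm), 22 mm wide (y), 30 mm high (z); origin at the centre of its underside; mass about 0.25 kg. The hooks are at its -x end, the plain end at +x. It starts lying on the worktop on its underside
- plain_end (a point): Centre of the bracket's plain end face (80 mm along the bracket's x, 15 mm above its underside)
- spray: Red spray bottle with a white head, 210 mm high, bystander; origin at the centre of its underside
- tin: Round green and red biscuit tin, 176 mm across, 78 mm high, bystander; origin at the centre of its underside
- foam_cup: White cup, 76 mm across, 85 mm high, bystander; origin at the centre of its underside
- shaker: Small glass jar with a steel cap, 40 mm across, 75 mm high, bystander; origin at the centre of its underside
- screwdriver: Screwdriver 180 mm long lying on the worktop, bystander; origin near its middle
- clip_tray: Grey two-part tray, 100 x 140 x 35 mm, bystander; origin at the centre of its underside
- tissue_box: Orange box, 110 x 150 x 60 mm, bystander; origin at the centre of its underside

How it is judged:
By the outcome, as a careful person would: the job done as asked, in the order asked, and still so for the second after the job is handed in, with the robot touching nothing.
It also fails if it takes over 72 s, if anything falls off the work surface, if the arm or the gripper's body presses on something with over 40 N, if the wrist force passes 120 N, or if a joint passes its speed limit or range.

## Robot

A 7-joint arm with a two-finger parallel gripper is mounted at the origin on the work surface. World frame = base frame: x ahead of the robot, y to its left, z up, the work surface at z = 0. Lengths are in mm, angles in rad, forces in N, time in s.
With the tool pointing down it reaches from about 425 to 825 mm from the base axis. Payload 3.6 kg.
Tool frame: the origin (TCP) lies at the very end of the fingers, on their centre line; the grasp point (between the pads) lies 19 mm behind it; z points along the fingers, y is the direction in which the jaws open and shut (so a half turn about z gives the same grasp; the last joint's range is limited). The gripper opens to 85 mm and grips with 20 to 120 N. Pads are 22 mm wide; open, the fingers measure 114 mm over their backs; the gripper's body (76 mm by 85 mm) begins 54 mm behind the grasp point. The pads swing forward as they close: fully open they stand 13 mm farther back than shut.
Start: joints at [-1.256, 0.615, -0.013, 1.423, 0.008, 1.103, -0.04], TCP at [217.835, 612.381, 231.297] pointing down, gripper open.
Joint ranges: [-3.12, 3.12], [-0.3, 2.06], [-1.34, 1.32], [0.26, 2.42], [-1.36, 4.5], [0.01, 1.98], [-2.84, 2.84]. Speed limits (rad/s): [2.79, 2.79, 3.14, 3.14, 3.14, 3.14, 3.14].

## Interface

Orientations are given as a rotation vector (axis times angle).
In Python, from workcell import robot, get_image gives the robot as it stands.
- The arm moves only by the tool step_arm, never from a script. Its arguments are lists of equal length, an entry for each row: "delta_pos": the shift along the tool's x, y, z in cm, a list of three; "turn": the turn about the tool's z in rad; "fingers": the closure, from -1 (fully open) to 1 (shut). A call has exactly 8 rows; each row shifts and turns the pose as measured when the row begins, along the tool's axes as they then stand; what a row does not reach is not made up. A row lasts 1/12 s, in which the tool goes at most 41.7 mm and 7.16 degrees, less where a joint would pass 70% of its speed; a pose out of reach is approached as far as the arm can. A call is refused whole if a number of a shift passes 4.17 or a number of a turn 0.125, either way. A call with a gripper value outside its range is refused whole. The fingers move at their own pace and stop on an object; "force" is the grip in N (left out, the last holds). Time passes only in rows, so rows that do not move let the fingers close, or fill a call up. It gives the time, the measured TCP pose, the force and the opening at its end, in the units of the state.
- robot.sense(): the state, without advancing time (a new reading comes with each control period).
- get_image(name): name is "scene" or "top" or "wrist"; returns a dict with "pixels" (420x560x3 uint8, red, green, blue), "K" (3x3 intrinsics, pixels), "camera_from_world" (4x4, takes a point from world to camera coordinates). Camera axes: x right, y up, looking along -z (the intrinsics and any distortion apply to the point x, -y, -z); pixel columns grow to the right and rows downward; lengths in mm; the calibration is good to about 2 mm. The wrist camera is an equidistant fisheye: a pixel r from the principal point sees the ray r / f radians off the axis. A picture is of the moment at which its call begins. There is no depth.
- robot.sign_off(): hands the job in, once; it reports no verdict.
The state is a dict: "time": time; "q": joint angles; "qvel": joint speeds; "joint_torque": joint torques, N m; "tcp_pos": TCP position; "tool_rot": TCP orientation; "wrist_force": force on the tool from outside, world axes, zero at the start; "torque": the same for the moment, N m; "grip_width": opening from 0.0 (shut) to 1.0 (fully open).
Only numpy, scipy, OpenCV 4.12 (cv2) and the standard library are available. Lean on these libraries where they do the work, as an engineer would, in place of code of your own. Each camera call takes 0.05 s, during which the arm holds its last target.

## Working session

There is one attempt and no reset: what is moved stays moved. The work goes in short steps, Python scripts to look and compute and a tool call to move; the robot and the scene stay as the last step left them, time stands still between calls to the robot, and variables do not carry over. Pictures are saved under pics/ and viewed, and the job is handed in when it is done.

Besides the shell and the picture viewer there is one more tool, called as name(argument=value, ...) on one line, values as JSON. step_arm: Moves the arm, as the interface text tells. Its arguments: {"type":"object","properties":{"delta_pos":{"type":"array","items":{"type":"array","items":{"type":"number"}}},"turn":{"type":"array","items":{"type":"number"}},"fingers":{"type":"array","items":{"type":"number"}},"force":{"type":"number"}},"required":["delta_pos","turn","fingers"]}

```bash
mkdir -p pics; ls; python3 - <<'E'
from workcell import robot,get_image
import cv2
s=robot.sense();print(s)
for n in ["scene","top","wrist"]:
    d=get_image(n);cv2.imwrite(f"pics/{n}0.png",d["pixels"][:,:,::-1]);print(n,d["K"],d["camera_from_world"],[k for k in d])
E
```

```text
pics
{'time': 0.0, 'q': array([-1.25544262,  0.61591693, -0.01259302,  1.42494648,  0.00810682,
        1.10340915, -0.04039765]), 'qvel': array([-0.00031174, -0.0017368 ,  0.0005513 ,  0.00024558, -0.00228219,
        0.00083011,  0.00118553]), 'joint_torque': array([ 5.39805151e-04, -4.69206369e+01,  2.59470893e-01, -1.71031451e+01,
        1.00373544e-02,  9.80931858e-03,  2.67655849e-06]), 'tcp_pos': array([217.64338556, 611.64189099, 230.12395239]), 'tool_rot': array([-0.53422264, -3.0954402 ,  0.00408446]), 'wrist_force': array([-0.57226079,  0.04206296, -0.47572321]), 'torque': array([-0.04667094, -0.07446795, -0.03945278]), 'grip_width': 0.9996426478579388}
scene [[510.73103934   0.         283.54460833]
 [  0.         510.73103934 198.33037241]
 [  0.           0.           1.        ]] [[-4.74984594e-01  8.79877485e-01  1.43264773e-02  2.57882331e+02]
 [-6.93488843e-01 -3.84289167e-01  6.09421907e-01  3.81015555e+02]
 [ 5.41722124e-01  2.79530764e-01  7.92716653e-01 -1.95392195e+03]
 [ 0.00000000e+00  0.00000000e+00  0.00000000e+00  1.00000000e+00]] ['pixels', 'K', 'camera_
[... 188 characters left out ...]
2e-03  4.04990483e+01]
 [ 9.93117966e-01  2.69978571e-02  1.13964127e-01 -6.39257985e+02]
 [-1.14096932e-01  3.42578229e-03  9.93463716e-01 -1.15970253e+03]
 [ 0.00000000e+00  0.00000000e+00  0.00000000e+00  1.00000000e+00]] ['pixels', 'K', 'camera_from_world']
wrist [[325.1922621    0.         280.37400965]
 [  0.         325.1922621  206.35707183]
 [  0.           0.           1.        ]] [[ 3.35492121e-01  9.42039182e-01 -2.68620898e-03 -6.47924000e+02]
 [-8.92043443e-01  3.16767735e-01 -3.22361130e-01  4.26407500e+01]
 [-3.02825911e-01  1.10545834e-01  9.46612955e-01 -3.81643318e+02]
 [ 0.00000000e+00  0.00000000e+00  0.00000000e+00  1.00000000e+00]] ['pixels', 'K', 'camera_from_world']
```

View pics/scene0.png

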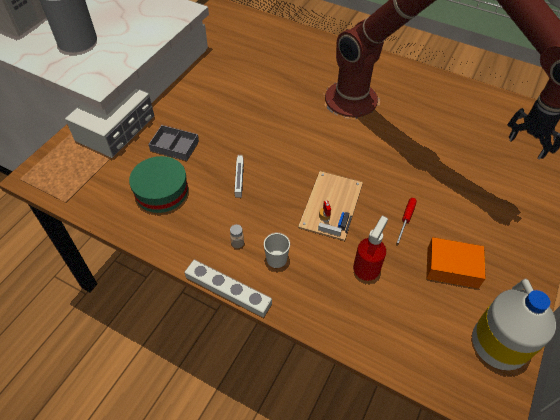

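View pics/top0.png

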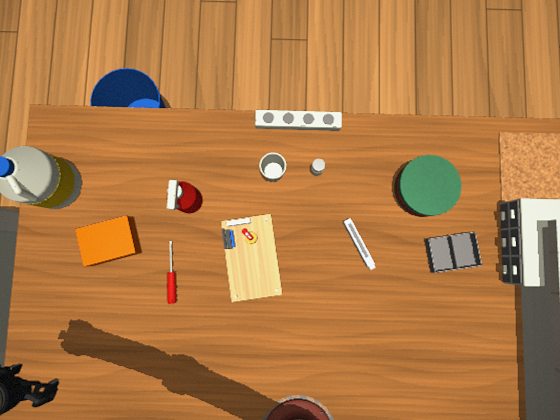

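View pics/wrist0.png

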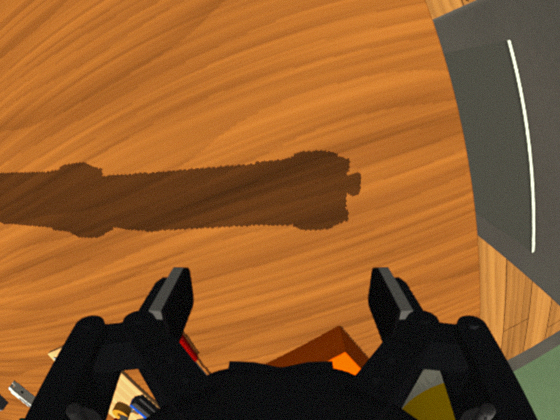

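The top view shows the jig near (252,257), its stop at the upper end and the bracket near (359,243). Next I'll crop and measure.

```bash
cat > h.py <<'E'
import numpy as np,cv2
from workcell import robot,get_image
from scipy.spatial.transform import Rotation as R
def ray(d,uv):
    K=d["K"];T=d["camera_from_world"];uv=np.atleast_2d(uv).astype(float)
    x=(uv[:,0]-K[0,2])/K[0,0];y=(uv[:,1]-K[1,2])/K[1,1]
    if d.get("fish"):
        r=np.hypot(x,y);s=np.where(r>1e-9,np.sin(r)/np.maximum(r,1e-9),1);v=np.stack([x*s,-y*s,-np.cos(r)],1)
    else: v=np.stack([x,-y,-np.ones_like(x)],1)
    Rm=T[:3,:3];return -Rm.T@T[:3,3], v@Rm
def onz(d,uv,z):
    o,v=ray(d,uv);t=(z-o[2])/v[:,2];return o+v*t[:,None]
def proj(d,P):
    K=d["K"];T=d["camera_from_world"];P=np.atleast_2d(P).astype(float);c=P@T[:3,:3].T+T[:3,3]
    x,y,z=c[:,0],-c[:,1],-c[:,2]
    if d.get("fish"):
        h=np.hypot(x,y);th=np.arctan2(h,z);x=x/h*th;y=y/h*th
    else:x=x/z;y=y/z
    return np.stack([x*K[0,0]+K[0,2],y*K[1,1]+K[1,2]],1)
def im(n):
    d=get_image(n);d["fish"]=n=="wrist";return d
E
python3 - <<'E'
from h import *
out=[]
for n,boxs in [("top",[(210,205,80,105),(330,205,60,80)]),("scene",[(290,165,85,80),(220,145,40,60)])]:
    d=im(n);hsv=cv2.cvtColor(d["pixels"],cv2.COLOR_RGB2HSV)
    for i,(x,y,w,h) in enumerate(boxs):
        c=d["pixels"][y:y+h,x:x+w,::-1];f=580/h
        cv2.imwrite(f"pics/{n}c{i}.png",cv2.resize(c,None,fx=6,fy=5.6 if 0 else 6,interpolation=cv2.INTER_NEAREST)[:600])
    x,y,w,h=boxs[1]
    H=hsv[y:y+h,x:x+w]
    m=(H[...,1]<70).astype(np.uint8)
    k,l,st,ce=cv2.connectedComponentsWithStats(m);j=1+np.argmax(st[1:,4]);print(n,st[j])
    pts=np.argwhere(l==j)[:,::-1]+[x,y]
    print(cv2.minAreaRect(pts.astype(np.float32)), cv2.boxPoints(cv2.minAreaRect(pts.astype(np.float32))))
    for z in (0,30):
        b=onz(d,cv2.boxPoints(cv2.minAreaRect(pts.astype(np.float32))),z);print(z,b.round(1).tolist())
    x,y,w,h=boxs[0];H=hsv[y:y+h,x:x+w]
    print(n,"hsv samples",hsv[270,255],hsv[290,300])
E
```

```text
top [ 13  13  32  52 490]
((359.171630859375, 243.8797149658203), (55.57466506958008, 9.045829772949219), 62.10273361206055) [[342.173   221.43782]
 [350.16757 217.2054 ]
 [376.17026 266.3216 ]
 [368.1757  270.55402]]
0 [[611.7, -120.5, 0.0], [625.1, -144.4, 0.0], [480.9, -222.7, 0.0], [467.9, -199.0, 0.0]]
30 [[609.0, -116.1, 30.0], [622.0, -139.4, 30.0], [481.4, -215.7, 30.0], [468.7, -192.6, 30.0]]
top hsv samples [ 21 110 243] [ 14 176 180]
scene [ 15  10   8  42 289]
((238.5, 175.5), (41.0, 7.0), 90.0) [[235. 155.]
 [242. 155.]
 [242. 196.]
 [235. 196.]]
0 [[462.9, -234.3, 0.0], [451.1, -213.1, 0.0], [605.0, -119.9, 0.0], [616.0, -139.8, 0.0]]
30 [[485.3, -218.3, 30.0], [473.8, -197.6, 30.0], [624.2, -106.6, 30.0], [634.9, -126.0, 30.0]]
scene hsv samples [ 14 188 156] [ 15 185 146]
```

View pics/topc0.png

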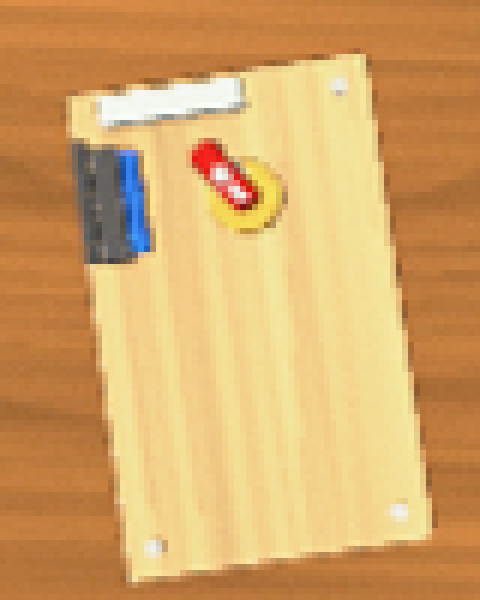

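View pics/topc1.png

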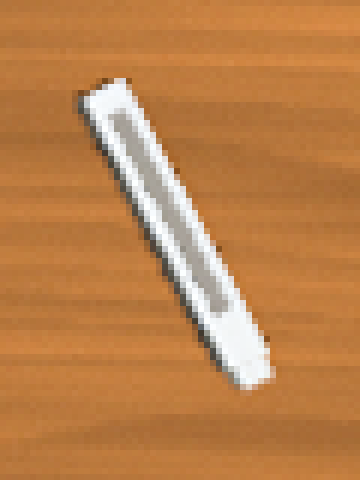

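View pics/scenec0.png

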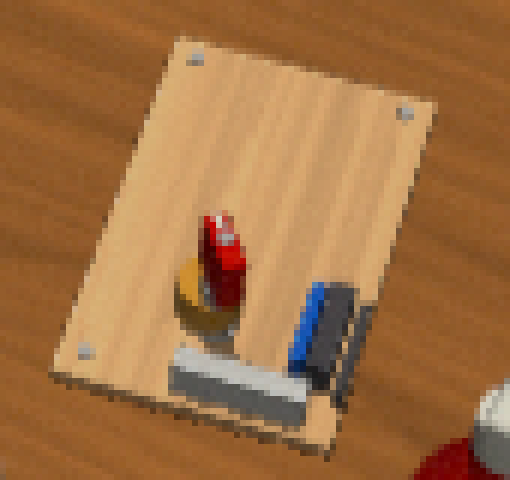

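View pics/scenec1.png

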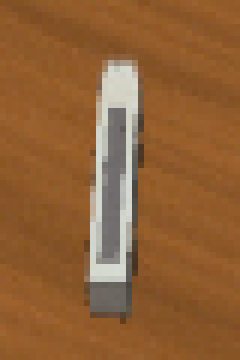

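```bash
python3 - <<'E'
from h import *
for n,(x,y,w,h) in [("top",(210,205,80,105)),("scene",(290,165,85,80))]:
    d=im(n);hsv=cv2.cvtColor(d["pixels"],cv2.COLOR_RGB2HSV)
    H=hsv[y:y+h,x:x+w]
    m=(~((H[...,0]<20)&(H[...,1]>120))).astype(np.uint8) if n=="top" else ((H[...,2]>185)).astype(np.uint8)
    m=cv2.morphologyEx(m,cv2.MORPH_OPEN,np.ones((3,3)))
    k,l,st,ce=cv2.connectedComponentsWithStats(m);j=1+np.argmax(st[1:,4]);print(n,st[j])
    c,_=cv2.findContours((l==j).astype(np.uint8),cv2.RETR_EXTERNAL,cv2.CHAIN_APPROX_NONE)
    c=max(c,key=len)[:,0]+[x,y]
    W=onz(d,c,10)[:,:2].astype(np.float32)
    r=cv2.minAreaRect(W);print(r);print(cv2.boxPoints(r).round(1).tolist())
    if n=="top":
        # line fit on long sides and short
        b=cv2.boxPoints(r)
        for i in range(4):
            p,q=b[i],b[(i+1)%4];u=(q-p)/np.linalg.norm(q-p);nn=np.array([-u[1],u[0]])
            s=(W-p)@u;e=(W-p)@nn;L=np.linalg.norm(q-p)
            sel=W[(s>12)&(s<L-12)&(abs(e)<4)]
            f=cv2.fitLine(sel,cv2.DIST_HUBER,0,.01,.01).ravel();print(i,p,q,"ang",np.degrees(np.arctan2(f[1],f[0])),f[2:],len(sel))
E
```

```text
top [  12    9   60   87 3978]
((499.0748291015625, 149.09210205078125), (238.0138702392578, 150.26055908203125), 9.799301147460938)
[[369.0, 202.89999389648438], [394.6000061035156, 54.79999923706055], [629.0999755859375, 95.30000305175781], [603.5999755859375, 243.39999389648438]]
0 [369.0172  202.87154] [394.5912    54.803295] ang -80.227615 [383.1467  129.74324] 43
1 [394.5912    54.803295] [629.13245  95.31267] ang 9.726504 [512.1123    76.392456] 72
2 [629.13245  95.31267] [603.5585 243.3809] ang -78.97405 [614.1734  168.13618] 35
3 [603.5585 243.3809] [369.0172  202.87154] ang 10.289729 [494.4769  222.01633] 54
scene [   9    7   63   59 2083]
((498.2227783203125, 148.7876739501953), (238.1002655029297, 147.74813842773438), 9.825324058532715)
[[368.29998779296875, 201.3000030517578], [393.5, 55.70000076293945], [628.0999755859375, 96.30000305175781], [602.9000244140625, 241.89999389648438]]
```

```bash
cat >> h.py <<'E'
def yaw(s):
    M=R.from_rotvec(s["tool_rot"]).as_matrix();return np.arctan2(M[1,0],M[0,0])
def totool(s,dw):  # world mm vector -> tool cm
    return (R.from_rotvec(s["tool_rot"]).as_matrix().T@np.array(dw,float)/10)
def info(tgt=None,psi=None):
    s=robot.sense();print("t",round(s["time"],2),"tcp",s["tcp_pos"].round(1),"yaw",round(yaw(s),4),"q",s["q"].round(2),"F",s["wrist_force"].round(2),"T",s["torque"].round(3),"w",round(s["grip_width"],3),"zax",R.from_rotvec(s["tool_rot"]).as_matrix()[:,2].round(3))
    if tgt is not None: print("delta tool cm",totool(s,np.array(tgt)-s["tcp_pos"]).round(2))
    if psi is not None: print("turn",(-(psi-yaw(s))+np.pi)%(2*np.pi)-np.pi)
    return s
JC=np.array([499.0,149.0]);JY=np.radians(9.85)
def jig(x,y,z=0):
    c,s_=np.cos(JY),np.sin(JY);return np.array([JC[0]+c*x-s_*y,JC[1]+s_*x+c*y,z])
def tojig(p):
    c,s_=np.cos(JY),np.sin(JY);d=np.array(p)[:2]-JC;return np.array([c*d[0]+s_*d[1],-s_*d[0]+c*d[1]])
E
python3 - <<'E'
from h import *
s=info([545-25*.88,-166-25*.477,150],np.radians(28.5))
d=im("top")
print(R.from_rotvec(s["tool_rot"]).as_matrix().round(3))
print("knob",jig(65,-2))
hsv=cv2.cvtColor(d["pixels"],cv2.COLOR_RGB2HSV)
print("spray base approx",onz(d,[[188,198]],0), "head",onz(d,[[174,194]],200),"cup",onz(d,[[272,167]],40))
E
```

```text
t 0.35 tcp [217.8 612.2 231. ] yaw 2.7998 q [-1.26  0.62 -0.01  1.42  0.01  1.1  -0.04] F [-0.37  0.41 -0.12] T [-0.041  0.011  0.014] w 0.999 zax [-0.    -0.001 -1.   ]
delta tool cm [-55.24 -64.21   8.14]
turn 2.3023916673243967
[[-0.942  0.335 -0.   ]
 [ 0.335  0.942 -0.001]
 [ 0.    -0.001 -1.   ]]
knob [563.38397292 158.14899074   0.        ]
spray base approx [[669.95855826 344.85929667   0.        ]] head [[651.65763488 334.40843741 200.        ]] cup [[763.25534391  93.70479736  40.        ]]
```

```bash
cat >> h.py <<'E'
def table(tgt,psi,n,maxmm=40,step=0.12):
    s=robot.sense();y=yaw(s);p=s["tcp_pos"].copy();tgt=np.array(tgt,float)
    dt=(psi-y+np.pi)%(2*np.pi)-np.pi
    D=[];Tn=[]
    for i in range(n):
        d=(tgt-p);L=np.linalg.norm(d);d=d*min(1,maxmm/max(L,1e-6))
        M=R.from_euler('z',y)*R.from_euler('x',np.pi)
        D.append((M.inv().apply(d)/10).round(1).tolist());a=np.clip(dt,-step,step);Tn.append(round(-a,2));dt-=a;y+=a;p=p+d
    for k in range(0,n,8):print(D[k:k+8],Tn[k:k+8])
E
python3 - <<'E'
from h import *
table([523,-178,190],0.497,16)
E
```

```text
[[-2.6, -3.0, 0.2], [-2.9, -2.7, 0.2], [-3.3, -2.3, 0.2], [-3.5, -1.9, 0.2], [-3.7, -1.5, 0.2], [-3.9, -1.0, 0.2], [-4.0, -0.6, 0.2], [-4.0, -0.1, 0.2]] [np.float64(0.12), np.float64(0.12), np.float64(0.12), np.float64(0.12), np.float64(0.12), np.float64(0.12), np.float64(0.12), np.float64(0.12)]
[[-4.0, 0.4, 0.2], [-3.9, 0.9, 0.2], [-3.8, 1.3, 0.2], [-3.6, 1.8, 0.2], [-3.3, 2.2, 0.2], [-3.1, 2.6, 0.2], [-2.7, 2.9, 0.2], [-2.4, 3.2, 0.2]] [np.float64(0.12), np.float64(0.12), np.float64(0.12), np.float64(0.12), np.float64(0.12), np.float64(0.12), np.float64(0.12), np.float64(0.12)]
```

step_arm(delta_pos=[[-2.6,-3.0,0.2],[-2.9,-2.7,0.2],[-3.3,-2.3,0.2],[-3.5,-1.9,0.2],[-3.7,-1.5,0.2],[-3.9,-1.0,0.2],[-4.0,-0.6,0.2],[-4.0,-0.1,0.2]], turn=[0.12,0.12,0.12,0.12,0.12,0.12,0.12,0.12], fingers=[-1,-1,-1,-1,-1,-1,-1,-1])

```text
time: 1.07
tcp_pos: [326.7, 313.1, 211.4]
tool_rot: [-1.925, -2.469, -0.014]
wrist_force: [0.1, 0.4, 0.2]
grip_width: 1.003
```

```bash
python3 - <<'E'
from h import *
info();table([523,-178,190],0.497,16)
E
```

```text
t 1.07 tcp [326.7 313.1 211.4] yaw 1.8169 q [-1.    0.34  0.27  2.01 -0.14  0.8  -0.41] F [0.06 0.38 0.19] T [ 0.023 -0.064 -0.044] w 1.003 zax [-0.003  0.014 -1.   ]
[[-4.0, 0.5, 0.2], [-3.9, 1.0, 0.2], [-3.7, 1.5, 0.2], [-3.5, 1.9, 0.2], [-3.3, 2.3, 0.2], [-3.0, 2.7, 0.2], [-2.6, 3.0, 0.2], [-2.2, 3.3, 0.2]] [np.float64(0.12), np.float64(0.12), np.float64(0.12), np.float64(0.12), np.float64(0.12), np.float64(0.12), np.float64(0.12), np.float64(0.12)]
[[-1.8, 3.6, 0.2], [-1.4, 3.7, 0.2], [-0.9, 3.9, 0.2], [-0.5, 4.0, 0.2], [-0.5, 4.0, 0.2], [-0.1, 0.9, 0.0], [0.0, 0.0, 0.0], [0.0, 0.0, 0.0]] [np.float64(0.12), np.float64(0.12), np.float64(0.12), np.float64(-0.0), np.float64(-0.0), np.float64(-0.0), np.float64(-0.0), np.float64(-0.0)]
```

step_arm(delta_pos=[[-4.0,0.5,0.2],[-3.9,1.0,0.2],[-3.7,1.5,0.2],[-3.5,1.9,0.2],[-3.3,2.3,0.2],[-3.0,2.7,0.2],[-2.6,3.0,0.2],[-2.2,3.3,0.2]], turn=[0.12,0.12,0.12,0.12,0.12,0.12,0.12,0.12], fingers=[-1,-1,-1,-1,-1,-1,-1,-1])

```text
time: 1.73
tcp_pos: [444.4, 2.2, 193.4]
tool_rot: [-2.867, -1.242, -0.023]
wrist_force: [1.4, 1.0, 1.0]
grip_width: 1.002
```

```bash
python3 - <<'E'
from h import *
info();table([523,-178,190],0.497,8)
E
```

```text
t 1.73 tcp [444.4   2.2 193.4] yaw 0.8172 q [-0.46  0.39  0.57  2.06 -0.33  0.77 -0.43] F [1.37 0.97 1.04] T [ 0.001 -0.108  0.019] w 1.002 zax [ 0.007  0.022 -1.   ]
[[-1.6, 3.7, 0.1], [-1.1, 3.8, 0.1], [-0.7, 3.9, 0.1], [-0.3, 4.0, 0.1], [-0.3, 3.6, 0.1], [0.0, 0.0, 0.0], [0.0, 0.0, 0.0], [0.0, 0.0, 0.0]] [np.float64(0.12), np.float64(0.12), np.float64(0.08), np.float64(-0.0), np.float64(-0.0), np.float64(-0.0), np.float64(-0.0), np.float64(-0.0)]
```

step_arm(delta_pos=[[-1.6,3.7,0.1],[-1.1,3.8,0.1],[-0.7,3.9,0.1],[-0.3,4.0,0.1],[-0.3,3.0,0.1],[-0.1,0.6,0.0],[0,0,0],[0,0,0]], turn=[0.12,0.12,0.08,0,0,0,0,0], fingers=[-1,-1,-1,-1,-1,-1,-1,-1])

```text
time: 2.4
tcp_pos: [524.3, -197.7, 186.0]
tool_rot: [-3.046, -0.725, -0.026]
wrist_force: [-0.9, -0.0, 0.6]
grip_width: 0.997
```

```bash
python3 - <<'E'
from h import *
info([523,-178,190],0.497)
d=im("wrist");cv2.imwrite("pics/wrist1.png",d["pixels"][:,:,::-1])
E
```

```text
t 2.4 tcp [ 524.3 -197.7  186. ] yaw 0.467 q [-0.06  0.59  0.63  1.77 -0.45  0.92 -0.34] F [-0.93 -0.04  0.57] T [-0.022  0.06   0.   ] w 0.997 zax [ 0.014  0.014 -1.   ]
delta tool cm [ 0.78 -1.82 -0.37]
turn -0.029990322222733568
```

View pics/wrist1.png

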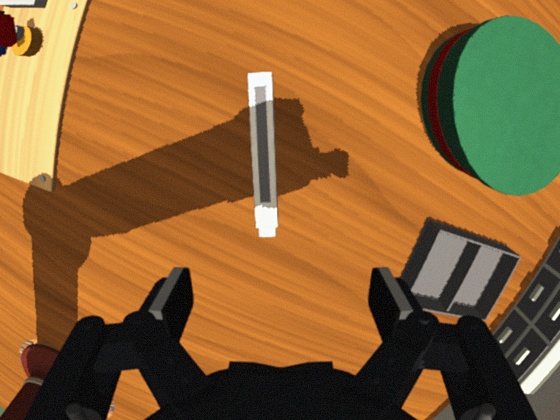

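The wrist view shows the bracket running from (260,73), the square plain end, to (267,236), the notched hooked end. So the plain end points towards world +x.

```bash
python3 - <<'E'
from h import *
d=im("wrist")
x,y,w,h=235,60,50,190
H=cv2.cvtColor(d["pixels"],cv2.COLOR_RGB2HSV)[y:y+h,x:x+w]
m=(H[...,1]<80).astype(np.uint8)
k,l,st,ce=cv2.connectedComponentsWithStats(m);j=1+np.argmax(st[1:,4]);print(st[j])
cv2.imwrite("pics/wm.png",cv2.resize(np.hstack([d["pixels"][y:y+h,x:x+w,::-1],cv2.merge([(l==j).astype(np.uint8)*255]*3)]),None,fx=3,fy=3,interpolation=0))
pts=(np.argwhere(l==j)[:,::-1]+[x,y])
W=onz(d,pts,30)[:,:2].astype(np.float32)
r=cv2.minAreaRect(W);print(r,cv2.boxPoints(r).round(1).tolist())
# left & right edges per row
L=[];Rr=[]
for v in range(y+12,y+150,4):
    c=pts[pts[:,1]==v][:,0]; a=onz(d,[[c.min()-.5,v],[c.max()+.5,v]],30)[:,:2];L.append(a[0]);Rr.append(a[1])
for e in (L,Rr):
    f=cv2.fitLine(np.array(e,np.float32),cv2.DIST_HUBER,0,.01,.01).ravel();print(f,np.degrees(np.arctan(f[1]/f[0])))
top=onz(d,pts[pts[:,1]==pts[:,1].min()+1],30).mean(0);print("plain",top)
print("cam",ray(d,[[1,1]])[0])
E
```

```text
[  13   12   31  165 3850]
((545.9310913085938, -168.7855224609375), (159.1073455810547, 22.708995819091797), 28.848501205444336) [[470.79998779296875, -197.1999969482422], [481.70001220703125, -217.10000610351562], [621.0999755859375, -140.3000030517578], [610.0999755859375, -120.5]]
[ 8.7594640e-01  4.8240840e-01  5.5345197e+02 -1.5199269e+02] 28.842815
[ 8.7727821e-01  4.7998220e-01  5.6823639e+02 -1.6926822e+02] 28.684238
plain [ 614.91793916 -130.9901629    30.        ]
cam [ 596.64788278 -162.43560549  330.59268044]
```

View pics/wm.png

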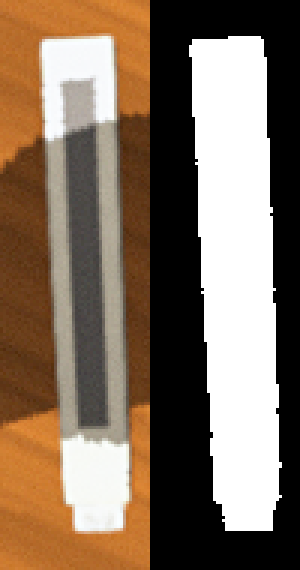

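```bash
python3 - <<'E'
from h import *
info([523.8,-180,5],0.502)
table([523.8,-180,60],0.502,8,30)
E
```

```text
t 2.5 tcp [ 524.3 -196.   186.1] yaw 0.4692 q [-0.07  0.59  0.63  1.77 -0.45  0.92 -0.34] F [-0.44  0.34 -0.11] T [-0.03   0.046 -0.031] w 0.998 zax [ 0.013  0.015 -1.   ]
delta tool cm [ 0.34 -1.32 18.13]
turn -0.03282456666694644
[[0.2, -0.3, 3.0], [0.2, -0.3, 3.0], [0.2, -0.3, 3.0], [0.2, -0.3, 3.0], [0.0, -0.1, 0.7], [0.0, 0.0, 0.0], [0.0, 0.0, 0.0], [0.0, 0.0, 0.0]] [np.float64(-0.03), np.float64(-0.0), np.float64(-0.0), np.float64(-0.0), np.float64(-0.0), np.float64(-0.0), np.float64(-0.0), np.float64(-0.0)]
```

step_arm(delta_pos=[[0.1,-0.3,3.0],[0.1,-0.3,3.0],[0.1,-0.3,3.0],[0.1,-0.3,3.0],[0,-0.1,1.5],[0,0,0],[0,0,0],[0,0,0]], turn=[-0.03,0,0,0,0,0,0,0], fingers=[-1,-1,-1,-1,-1,-1,-1,-1])

```text
time: 3.17
tcp_pos: [527.0, -163.1, 50.9]
tool_rot: [-3.017, -0.808, -0.041]
wrist_force: [-0.1, -0.3, -0.0]
grip_width: 1.001
```

```bash
python3 - <<'E'
from h import *
info([523.8,-180,5],0.502)
E
```

```text
t 3.17 tcp [ 527.  -163.1   50.9] yaw 0.5232 q [-0.01  0.75  0.46  1.91 -0.61  0.62 -0.2 ] F [-0.07 -0.32 -0.04] T [-0.027 -0.002 -0.03 ] w 1.001 zax [ 0.021  0.025 -0.999]
delta tool cm [-1.26  1.36  4.54]
turn 0.021208308883694293
```

step_arm(delta_pos=[[-0.6,0.7,0],[-0.5,0.5,0],[-0.1,0.1,0],[0,0,0],[0,0,0],[0,0,0],[0,0,0],[0,0,0]], turn=[0.02,0,0,0,0,0,0,0], fingers=[-1,-1,-1,-1,-1,-1,-1,-1])

```text
time: 3.83
tcp_pos: [525.9, -184.5, 56.8]
tool_rot: [-3.032, -0.775, -0.056]
wrist_force: [-0.7, 0.5, -0.0]
grip_width: 0.998
```

```bash
python3 - <<'E'
from h import *
info([523.8,-180,5],0.502)
E
```

```text
t 3.83 tcp [ 525.9 -184.5   56.8] yaw 0.5005 q [ 0.02  0.74  0.47  1.9  -0.61  0.62 -0.19] F [-0.71  0.51 -0.01] T [-0.008  0.037  0.036] w 0.998 zax [ 0.032  0.02  -0.999]
delta tool cm [-0.16 -0.49  5.18]
turn -0.0014995613024217924
```

step_arm(delta_pos=[[0,-0.2,0.9],[0,-0.1,0.9],[0,-0.1,0.9],[0,-0.1,0.9],[0,0,0.8],[0,0,0.4],[0,0,0],[0,0,0]], turn=[0,0,0,0,0,0,0,0], fingers=[-1,-1,-1,-1,-1,-1,-1,-1])

```text
time: 4.5
tcp_pos: [523.7, -176.9, 1.4]
tool_rot: [-3.028, -0.776, -0.051]
wrist_force: [-0.1, 0.2, 0.3]
grip_width: 0.995
```

```bash
python3 - <<'E'
from h import *
info([523.8,-180,5],0.502)
d=im("wrist");cv2.imwrite("pics/wrist2.png",d["pixels"][:,:,::-1])
E
```

```text
t 4.5 tcp [ 523.7 -176.9    1.4] yaw 0.5018 q [ 0.06  0.82  0.39  1.93 -0.68  0.51 -0.13] F [-0.1   0.21  0.27] T [0.023 0.079 0.046] w 0.995 zax [ 0.028  0.022 -0.999]
delta tool cm [-0.13  0.28 -0.37]
turn -0.00020160865022056385
```

View pics/wrist2.png

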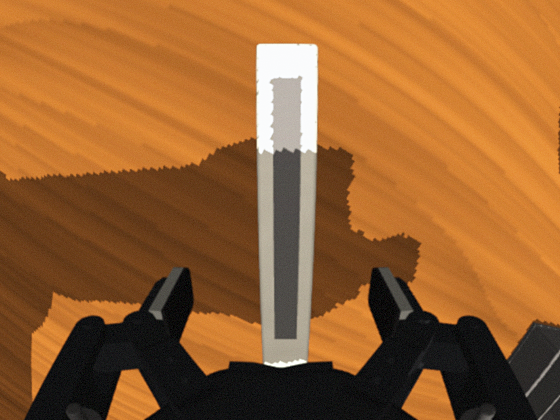

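step_arm(delta_pos=[[-0.1,0.2,-0.5],[0,0,0],[0,0,0],[0,0,0],[0,0,0],[0,0,0],[0,0,0],[0,0,0]], turn=[0,0,0,0,0,0,0,0], fingers=[-1,-1,1,1,1,1,1,1], force=40)

```text
time: 5.22
tcp_pos: [525.2, -180.6, 9.4]
tool_rot: [-3.031, -0.777, -0.057]
wrist_force: [1.1, 0.9, -2.2]
grip_width: 0.253
```

```bash
python3 - <<'E'
from h import *
info([523.8,-180,5],0.502)
E
```

```text
t 5.22 tcp [ 525.2 -180.6    9.4] yaw 0.5018 q [ 0.06  0.81  0.4   1.92 -0.67  0.52 -0.14] F [ 1.08  0.89 -2.19] T [-0.045 -0.014 -0.008] w 0.253 zax [ 0.032  0.02  -0.999]
delta tool cm [-0.11 -0.12  0.44]
turn -0.00024554227698336817
```

step_arm(delta_pos=[[0,0,0],[0,0,0],[-0.1,-0.1,0.4],[0,0,0.2],[0,0,0],[0,0,0],[0,0,0],[0,0,0]], turn=[0,0,0,0,0,0,0,0], fingers=[0.2,0.2,0.2,0.2,0.2,1,1,1], force=40)

```text
time: 5.88
tcp_pos: [524.0, -180.2, 2.5]
tool_rot: [-3.032, -0.776, -0.057]
wrist_force: [-0.1, 1.1, 0.5]
grip_width: 0.25
```

```bash
python3 - <<'E'
from h import *
info([523.8,-180,5],0.502)
d=im("scene");cv2.imwrite("pics/s3.png",cv2.resize(d["pixels"][120:240,180:340,::-1],None,fx=4,fy=4))
E
```

```text
t 5.88 tcp [ 524.  -180.2    2.5] yaw 0.5014 q [ 0.07  0.82  0.38  1.93 -0.68  0.5  -0.13] F [-0.11  1.09  0.51] T [ 0.008  0.047 -0.001] w 0.25 zax [ 0.032  0.02  -0.999]
delta tool cm [-0.   -0.03 -0.25]
turn -0.0006235522443667207
```

View pics/s3.png

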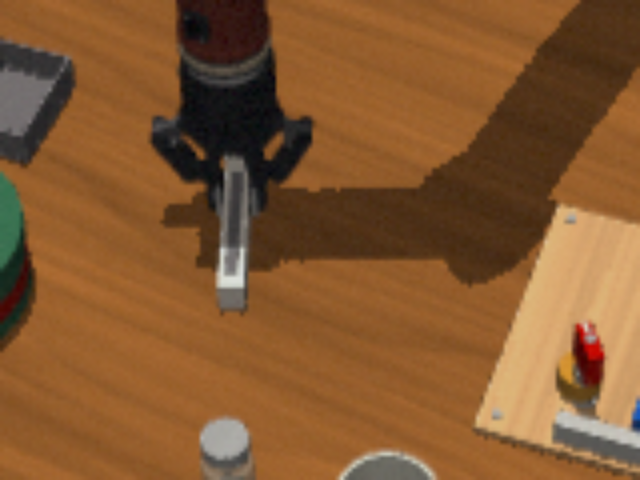

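step_arm(delta_pos=[[0,0,-1],[0,0,-1.5],[0,0,-1.5],[0,0,-1],[0,0,0],[0,0,0],[0,0,0],[0,0,0]], turn=[0,0,0,0,0,0,0,0], fingers=[1,1,1,1,1,1,1,1])

```text
time: 6.6
tcp_pos: [518.6, -179.0, 53.1]
tool_rot: [-3.026, -0.776, -0.045]
wrist_force: [0.4, 1.6, -3.8]
grip_width: 0.25
```

```bash
python3 - <<'E'
from h import *
info()
t=jig(-75,25,60);print(t)
table(t,JY,24,22,0.03)
E
```

```text
t 6.6 tcp [ 518.6 -179.    53.1] yaw 0.5022 q [ 0.02  0.74  0.46  1.92 -0.61  0.61 -0.18] F [ 0.44  1.61 -3.76] T [-0.131  0.161  0.014] w 0.25 zax [ 0.023  0.024 -0.999]
[420.82884182 160.80127232  60.        ]
[[0.5, -2.1, -0.0], [0.4, -2.2, -0.0], [0.4, -2.2, -0.0], [0.3, -2.2, -0.0], [0.2, -2.2, -0.0], [0.2, -2.2, -0.0], [0.1, -2.2, -0.0], [0.0, -2.2, -0.0]] [np.float64(0.03), np.float64(0.03), np.float64(0.03), np.float64(0.03), np.float64(0.03), np.float64(0.03), np.float64(0.03), np.float64(0.03)]
[[-0.0, -2.2, -0.0], [-0.1, -2.2, -0.0], [-0.2, -2.2, -0.0], [-0.2, -2.2, -0.0], [-0.2, -2.2, -0.0], [-0.2, -2.2, -0.0], [-0.2, -2.2, -0.0], [-0.2, -2.2, -0.0]] [np.float64(0.03), np.float64(0.03), np.float64(0.03), np.float64(0.0), np.float64(-0.0), np.float64(-0.0), np.float64(-0.0), np.float64(-0.0)]
[[-0.0, -0.2, -0.0], [0.0, 0.0, 0.0], [0.0, 0.0, 0.0], [0.0, 0.0, 0.0], [0.0, 0.0, 0.0], [0.0, 0.0, 0.0], [0.0, 0.0, 0.0], [0.0, 0.0, 0.0]] [np.float64(-0.0), np.float64(-0.0), np.float64(-0.0), np.float64(-0.0), np.float64(-0.0), np.float64(-0.0), np.float64(-0.0), np.float64(-0.0)]
```

step_arm(delta_pos=[[0.5,-2.1,0],[0.4,-2.2,0],[0.4,-2.2,0],[0.3,-2.2,0],[0.2,-2.2,0],[0.2,-2.2,0],[0.1,-2.2,0],[0,-2.2,0]], turn=[0.03,0.03,0.03,0.03,0.03,0.03,0.03,0.03], fingers=[1,1,1,1,1,1,1,1])

```text
time: 7.27
tcp_pos: [468.8, -10.2, 51.2]
tool_rot: [-3.106, -0.372, -0.033]
wrist_force: [-0.1, 0.6, -3.7]
grip_width: 0.25
```

```bash
python3 - <<'E'
from h import *
info()
t=jig(-75,25,60);print(t)
table(t,JY,16,22,0.03)
E
```

```text
t 7.27 tcp [468.8 -10.2  51.2] yaw 0.238 q [-0.36  0.69  0.52  2.14 -0.78  0.49 -0.57] F [-0.05  0.63 -3.72] T [-0.049  0.049  0.04 ] w 0.25 zax [ 0.02   0.016 -1.   ]
[420.82884182 160.80127232  60.        ]
[[-0.1, -2.2, -0.1], [-0.1, -2.2, -0.1], [-0.2, -2.2, -0.1], [-0.2, -2.2, -0.1], [-0.2, -2.2, -0.1], [-0.2, -2.2, -0.1], [-0.2, -2.2, -0.1], [-0.2, -2.2, -0.1]] [np.float64(0.03), np.float64(0.03), np.float64(0.01), np.float64(-0.0), np.float64(-0.0), np.float64(-0.0), np.float64(-0.0), np.float64(-0.0)]
[[-0.0, -0.2, -0.0], [0.0, 0.0, 0.0], [0.0, 0.0, 0.0], [0.0, 0.0, 0.0], [0.0, 0.0, 0.0], [0.0, 0.0, 0.0], [0.0, 0.0, 0.0], [0.0, 0.0, 0.0]] [np.float64(-0.0), np.float64(-0.0), np.float64(-0.0), np.float64(-0.0), np.float64(-0.0), np.float64(-0.0), np.float64(-0.0), np.float64(-0.0)]
```

step_arm(delta_pos=[[-0.1,-2.2,-0.1],[-0.1,-2.2,-0.2],[-0.2,-2.2,-0.2],[-0.2,-2.2,-0.2],[-0.2,-2.2,-0.2],[-0.2,-2.2,-0.2],[-0.2,-1.8,-0.2],[0,0,0]], turn=[0.02,0.01,0,0,0,0,0,0], fingers=[1,1,1,1,1,1,1,1])

```text
time: 7.93
tcp_pos: [417.8, 146.9, 61.6]
tool_rot: [-3.105, -0.334, -0.013]
wrist_force: [0.4, 0.1, -2.6]
grip_width: 0.25
```

```bash
python3 - <<'E'
from h import *
s=info(jig(-75,25,60),JY);print(tojig(s["tcp_pos"]))
d=im("wrist");cv2.imwrite("pics/wrist3.png",d["pixels"][:,:,::-1])
E
```

```text
t 7.93 tcp [417.8 146.9  61.6] yaw 0.2141 q [-0.76  0.66  0.58  2.2  -0.82  0.5  -0.9 ] F [ 0.38  0.09 -2.61] T [-0.023  0.125 -0.065] w 0.25 zax [ 0.006  0.019 -1.   ]
delta tool cm [ 0.59 -1.29  0.19]
turn 0.04215326320139123
[-80.32792195  11.78325832]
```

View pics/wrist3.png

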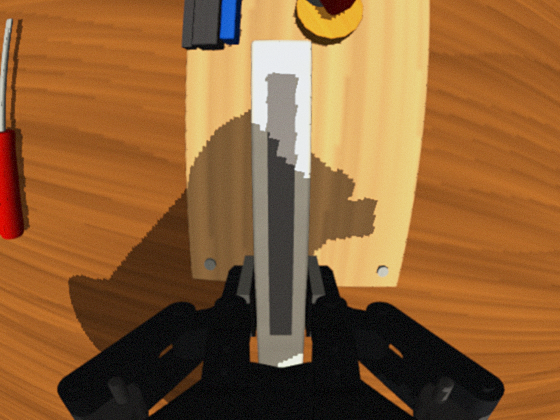

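step_arm(delta_pos=[[0.2,-0.4,0],[0.2,-0.4,0],[0.1,-0.2,0],[0,0,0.1],[0,0,0],[0,0,0],[0,0,0],[0,0,0]], turn=[0.02,0.02,0,0,0,0,0,0], fingers=[1,1,1,1,1,1,1,1])

```text
time: 8.65
tcp_pos: [423.6, 150.2, 59.9]
tool_rot: [-3.12, -0.254, -0.016]
wrist_force: [-0.1, -0.4, -2.3]
grip_width: 0.248
```

```bash
python3 - <<'E'
from h import *
s=info(jig(-75,25,60),JY);print(tojig(s["tcp_pos"]))
d=im("wrist");p=d["pixels"].copy()
for P,c in [((-120,75,10),(0,255,255)),((-120,-75,10),(0,255,255)),((0,75,10),(0,255,255)),((0,-75,10),(0,255,255)),((37,40,32),(255,0,255)),((62,40,32),(255,0,255)),((30,75,10),(0,255,255)),((30,-75,10),(0,255,255)),((100,-13,34),(255,0,255)),((100,57,34),(255,0,255))]:
    q=proj(d,jig(*P))[0];print(P,q.round(1));cv2.circle(p,tuple(int(v) for v in q),2,c,-1)
cv2.imwrite("pics/wrist4.png",p[:,:,::-1])
E
```

```text
t 8.65 tcp [423.6 150.2  59.9] yaw 0.1626 q [-0.78  0.67  0.6   2.18 -0.82  0.51 -0.95] F [-0.07 -0.37 -2.33] T [-0.06   0.071 -0.034] w 0.248 zax [ 0.009  0.012 -1.   ]
delta tool cm [-0.1  -1.09 -0.  ]
turn -0.009269484634808034
[-74.10141726  14.04832739]
(-120, 75, 10) [196.2 290.8]
(-120, -75, 10) [401.5 288.2]
(0, 75, 10) [178.7 119.6]
(0, -75, 10) [421.2 120.1]
(37, 40, 32) [227.3  49.8]
(62, 40, 32) [227.2   5.6]
(30, 75, 10) [177.   71.3]
(30, -75, 10) [422.4  72.9]
(100, -13, 34) [326.8 -58. ]
(100, 57, 34) [196.9 -52.9]
```

View pics/wrist4.png

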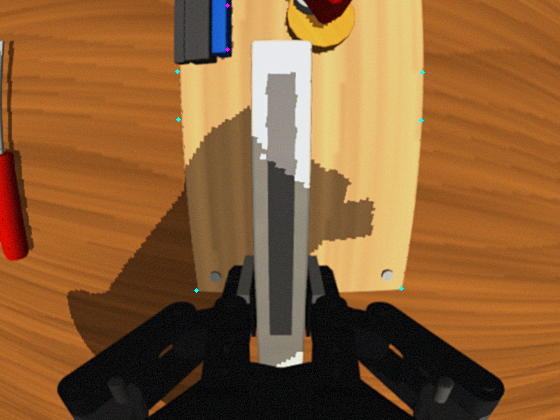

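```bash
python3 - <<'E'
from h import *
d=im("wrist");H=cv2.cvtColor(d["pixels"],cv2.COLOR_RGB2HSV)
for v in (70,85,100,110):
    row=H[v].astype(int);
    ply=(row[:,1]<150)&(row[:,2]>100)
    u=np.where(ply[150:460])[0]+150;l,r=u.min()-.5,u.max()+.5
    print(v,l,r,[tojig(p).round(1).tolist() for p in onz(d,[[l,v],[r,v]],10)])
for v in (5,20,35,45):
    row=H[v].astype(int);b=np.where((row[:,0]>105)&(row[:,0]<130)&(row[:,1]>150)&(np.arange(560)<300))[0]
    if len(b): print("pad",v,b.min(),b.max(),tojig(onz(d,[[b.max()+.5,v]],32)[0]).round(1))
col=H[:,300];
for u in (250,300,350):
    c=H[250:320,u].astype(int);ply=(c[:,1]<150)&(c[:,2]>100);w=np.where(ply)[0]
    if len(w):print("near edge",u,w.max()+250.5,tojig(onz(d,[[u,w.max()+250.5]],10)[0]).round(1))
# bracket plain-end corners at top height
z=59.9-2.5+30
for v in (60,90,120):
    row=H[v].astype(int);w=np.where((row[:,1]<60)&(np.arange(560)>240)&(np.arange(560)<325))[0];print("brk",v,w.min(),w.max(),[tojig(p).round(1).tolist() for p in onz(d,[[w.min()-.5,v],[w.max()+.5,v]],z)])
c=H[20:80,260].astype(int);print("end",tojig(onz(d,[[281,np.where(c[:,1]<60)[0].min()+19.5]],z)[0]).round(1))
E
```

```text
70 179.5 422.5 [[30.7, 73.3], [31.9, -75.1]]
85 180.5 422.5 [[21.3, 72.9], [22.3, -75.2]]
100 180.5 422.5 [[12.0, 73.2], [12.8, -75.5]]
110 180.5 421.5 [[5.9, 73.5], [6.4, -75.0]]
pad 5 211 229 [62.2 38.7]
pad 20 211 229 [53.6 38.7]
pad 35 211 229 [45.1 38.7]
pad 45 211 230 [39.5 38.2]
near edge 250 254.5 [-89.8  34. ]
near edge 300 319.5 [-144.7   -0.3]
near edge 350 291.5 [-120.5  -35.7]
brk 60 252 311 [[23.3, 22.0], [23.1, 1.0]]
brk 90 252 310 [[12.4, 22.2], [12.2, 1.4]]
brk 120 251 310 [[1.6, 22.7], [1.5, 1.4]]
end [30.6 11.6]
```

step_arm(delta_pos=[[-0.1,-0.5,0],[0,-0.4,0.2],[0,-0.2,0.6],[0,0,0.8],[0,0,0.8],[0,0,0.4],[0,0,0],[0,0,0]], turn=[-0.01,0,0,0,0,0,0,0], fingers=[1,1,1,1,1,1,1,1])

```text
time: 9.42
tcp_pos: [420.1, 163.7, 28.6]
tool_rot: [-3.118, -0.275, -0.014]
wrist_force: [0.4, 0.1, -2.0]
grip_width: 0.251
```

```bash
sed -i 's/JC=np.array(\[499.0,149.0\])/JC=np.array([499.15,148.1])/' h.py; python3 - <<'E'
from h import *
s=info(jig(-75,26,16),JY);print(tojig(s["tcp_pos"]))
E
```

```text
t 9.42 tcp [420.1 163.7  28.6] yaw 0.1761 q [-0.75  0.72  0.51  2.19 -0.9   0.44 -0.9 ] F [ 0.36  0.09 -1.97] T [-0.003  0.044  0.068] w 0.251 zax [ 0.008  0.012 -1.   ]
delta tool cm [0.01 0.3  1.26]
turn 0.004220701568328433
[-75.19936503  28.84969864]
```

step_arm(delta_pos=[[0,0.2,0.3],[0,0.1,0.4],[0,0,0.2],[0,0,0.1],[0,0,0],[0,0,0],[0,0,0],[0,0,0]], turn=[0,0,0,0,0,0,0,0], fingers=[1,1,1,1,1,1,1,1])

```text
time: 10.08
tcp_pos: [421.7, 160.0, 18.0]
tool_rot: [-3.118, -0.274, -0.017]
wrist_force: [0.2, -0.3, -2.0]
grip_width: 0.247
```

```bash
python3 - <<'E'
from h import *
s=info(jig(-75,26,17),JY);print(tojig(s["tcp_pos"]))
d=im("wrist");cv2.imwrite("pics/wrist5.png",d["pixels"][:,:,::-1])
E
```

```text
t 10.08 tcp [421.7 160.   18. ] yaw 0.175 q [-0.72  0.74  0.48  2.2  -0.93  0.41 -0.86] F [ 0.19 -0.32 -2.03] T [-0.077  0.131 -0.017] w 0.247 zax [ 0.01   0.012 -1.   ]
delta tool cm [-0.08 -0.1   0.1 ]
turn 0.0031016529903604706
[-74.23693984  24.96591966]
```

View pics/wrist5.png

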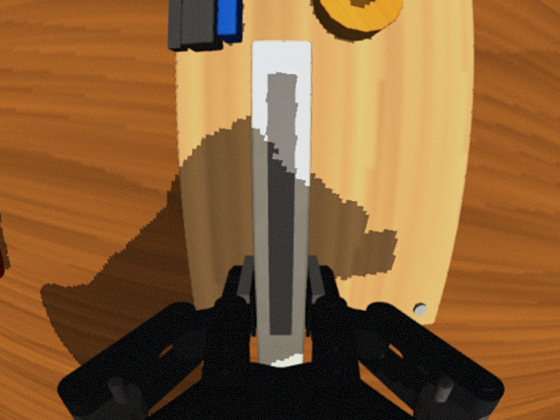

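step_arm(delta_pos=[[0.3,-0.1,0],[0.6,0,0],[0.7,0,0],[0.6,0,0],[0.4,0,0],[0.2,0,0],[0,0,0],[0,0,0]], turn=[0,0,0,0,0,0,0,0], fingers=[1,1,1,1,1,1,1,1])

```text
time: 10.8
tcp_pos: [453.4, 167.1, 18.6]
tool_rot: [-3.118, -0.276, -0.02]
wrist_force: [0.4, -0.6, -2.6]
grip_width: 0.252
```

```bash
python3 - <<'E'
from h import *
s=info(jig(-15,26,17),JY);print(tojig(s["tcp_pos"]))
d=im("wrist");cv2.imwrite("pics/wrist6.png",d["pixels"][:220,:,::-1])
E
```

```text
t 10.8 tcp [453.4 167.1  18.6] yaw 0.1765 q [-0.73  0.77  0.53  2.11 -0.89  0.48 -0.91] F [ 0.42 -0.57 -2.56] T [-0.023  0.104 -0.007] w 0.252 zax [ 0.012  0.012 -1.   ]
delta tool cm [2.68 0.07 0.2 ]
turn 0.004586371261090516
[-41.79409989  26.59131033]
```

View pics/wrist6.png

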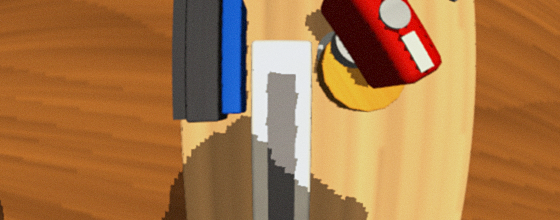

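step_arm(delta_pos=[[0.3,0,0],[0.6,0,0.1],[0.6,0,0],[0.5,0,0],[0.3,0,0],[0.1,0,0],[0,0,0],[0,0,0]], turn=[0,0,0,0,0,0,0,0], fingers=[1,1,1,1,1,1,1,1])

```text
time: 11.52
tcp_pos: [478.9, 171.7, 17.6]
tool_rot: [-3.118, -0.276, -0.018]
wrist_force: [0.6, -0.4, -3.2]
grip_width: 0.249
```

```bash
python3 - <<'E'
from h import *
s=info(jig(-5,26,13),JY);print(tojig(s["tcp_pos"]))
d=im("wrist");cv2.imwrite("pics/wrist7.png",d["pixels"][:220,:,::-1])
E
```

```text
t 11.52 tcp [478.9 171.7  17.6] yaw 0.1763 q [-0.74  0.8   0.55  2.04 -0.86  0.53 -0.94] F [ 0.58 -0.36 -3.16] T [-0.01   0.128  0.019] w 0.249 zax [ 0.011  0.012 -1.   ]
delta tool cm [1.09 0.08 0.47]
turn 0.004412582493683814
[-15.91483061  26.6720983 ]
```

View pics/wrist7.png

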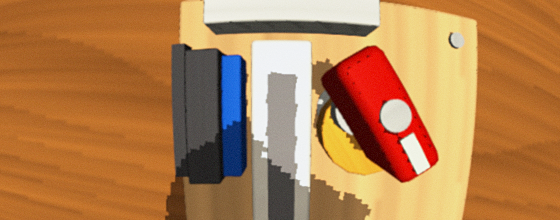

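step_arm(delta_pos=[[0,0,0.2],[0,0,0.1],[0,0,0.1],[0,0,0],[0,0,0],[0,0,0],[0,0,0],[0,0,0]], turn=[0,0,0,0,0,0,0,0], fingers=[1,1,1,1,1,1,1,1])

```text
time: 12.23
tcp_pos: [478.6, 171.5, 14.2]
tool_rot: [-3.118, -0.274, -0.02]
wrist_force: [-0.9, 0.8, -2.4]
grip_width: 0.246
```

```bash
python3 - <<'E'
from h import *
s=info(jig(-5,26,13),JY);print(tojig(s["tcp_pos"]))
E
```

```text
t 12.23 tcp [478.6 171.5  14.2] yaw 0.1755 q [-0.73  0.8   0.54  2.05 -0.87  0.52 -0.94] F [-0.91  0.85 -2.41] T [ 0.025  0.002 -0.009] w 0.246 zax [ 0.012  0.013 -1.   ]
delta tool cm [1.12 0.07 0.14]
turn 0.0035720535499939032
[-16.25301967  26.6110856 ]
```

step_arm(delta_pos=[[0,0,0.1],[0,0,0.1],[0,0,0],[0.2,0,0],[0.2,0,0],[0.2,0,0],[0,0,0],[0,0,0]], turn=[0,0,0,0,0,0,0,0], fingers=[1,1,1,1,1,1,1,1])

```text
time: 12.9
tcp_pos: [483.8, 172.3, 12.7]
tool_rot: [-3.117, -0.273, -0.016]
wrist_force: [-1.4, -1.0, 2.0]
grip_width: 0.251
```

```bash
python3 - <<'E'
from h import *
s=info(jig(-5,26,13),JY);print(tojig(s["tcp_pos"]))
E
```

```text
t 12.9 tcp [483.8 172.3  12.7] yaw 0.1749 q [-0.73  0.81  0.55  2.03 -0.86  0.53 -0.94] F [-1.41 -0.97  2.01] T [-0.067  0.227 -0.027] w 0.251 zax [ 0.009  0.013 -1.   ]
delta tool cm [ 0.6   0.05 -0.02]
turn 0.002954299456547016
[-10.98889427  26.48093191]
```

step_arm(delta_pos=[[0.2,0,0],[0.2,0,0],[0.1,0,0],[0,0,0],[0,0,0],[0,0,0],[0,0,0],[0,0,0]], turn=[0,0,0,0,0,0,0,0], fingers=[1,1,1,1,1,1,1,1])

```text
time: 13.57
tcp_pos: [488.2, 173.1, 12.7]
tool_rot: [-3.117, -0.273, -0.013]
wrist_force: [-3.1, 0.4, 2.8]
grip_width: 0.25
```

```bash
python3 - <<'E'
from h import *
s=info(jig(-5,26,13),JY);print(tojig(s["tcp_pos"]))
E
```

```text
t 13.57 tcp [488.2 173.1  12.7] yaw 0.1748 q [-0.73  0.81  0.55  2.02 -0.86  0.54 -0.95] F [-3.07  0.4   2.76] T [-0.048  0.152  0.026] w 0.25 zax [ 0.007  0.013 -1.   ]
delta tool cm [ 0.15  0.05 -0.03]
turn 0.002856702364562924
[-6.48752713 26.45908172]
```

step_arm(delta_pos=[[0.1,0,0],[0.1,0,0],[0,0,0],[0,0,0],[0,0,0],[0,0,0],[0,0,0],[0,0,0]], turn=[0,0,0,0,0,0,0,0], fingers=[1,1,1,1,1,1,1,1])

```text
time: 14.23
tcp_pos: [488.2, 173.1, 12.6]
tool_rot: [-3.116, -0.273, -0.007]
wrist_force: [-3.6, -1.0, 3.2]
grip_width: 0.25
```

```bash
python3 - <<'E'
from h import *
s=info(jig(-5,26,13),JY);print(tojig(s["tcp_pos"]))
E
```

```text
t 14.23 tcp [488.2 173.1  12.6] yaw 0.1746 q [-0.73  0.82  0.56  2.01 -0.85  0.55 -0.95] F [-3.65 -0.96  3.15] T [-0.102  0.401 -0.009] w 0.25 zax [ 0.003  0.014 -1.   ]
delta tool cm [ 0.15  0.05 -0.04]
turn 0.002681720702635282
[-6.52053941 26.53747018]
```

```bash
python3 - <<'E'
from h import *
d=im("wrist");cv2.imwrite("pics/wrist8.png",cv2.resize(d["pixels"][:140,170:480,::-1],None,fx=2.5,fy=2.5))
d=im("top");cv2.imwrite("pics/top8.png",cv2.resize(d["pixels"][205:310,210:290,::-1],None,fx=5,fy=5,interpolation=0))
E
```

```text
(no output)
```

View pics/wrist8.png

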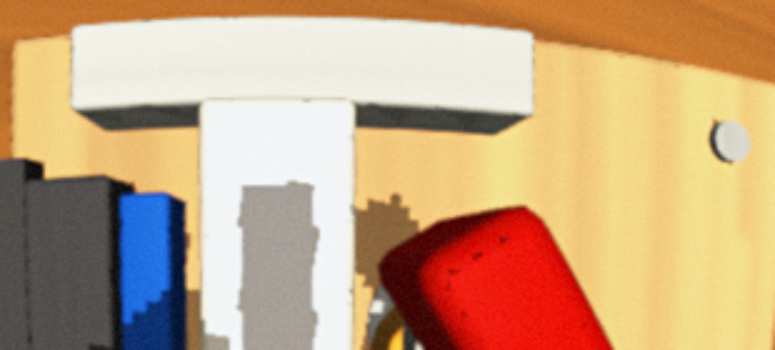

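View pics/top8.png

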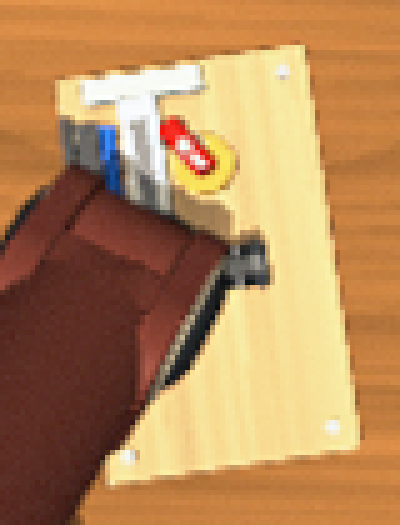

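step_arm(delta_pos=[[0,-0.1,0],[0,-0.1,0],[0,0,0],[0,0,0],[0,0,0],[0,0,0],[0,0,0],[0,0,0]], turn=[0,0,0,0,0,0,0,0], fingers=[1,1,1,1,1,1,1,1])

```text
time: 15.0
tcp_pos: [488.2, 173.5, 12.5]
tool_rot: [-3.119, -0.268, -0.008]
wrist_force: [-3.1, -1.3, 2.3]
grip_width: 0.254
```

```bash
python3 - <<'E'
from h import *
s=info(jig(-5,26,13),JY);print(tojig(s["tcp_pos"]))
E
```

```text
t 15.0 tcp [488.2 173.5  12.5] yaw 0.1715 q [-0.73  0.82  0.56  2.01 -0.85  0.55 -0.96] F [-3.07 -1.34  2.35] T [-0.286  0.31  -0.132] w 0.254 zax [ 0.004  0.011 -1.   ]
delta tool cm [ 0.15  0.09 -0.05]
turn -0.0004081703778453516
[-6.49205435 26.89537786]
```

step_arm(delta_pos=[[0,-0.2,0],[0,-0.2,0],[0,0,0],[0,0,0],[0,0,0],[0,0,0],[0,0,0],[0,0,0]], turn=[0,0,0,0,0,0,0,0], fingers=[1,1,1,1,1,1,1,1])

```text
time: 15.67
tcp_pos: [487.9, 174.7, 12.4]
tool_rot: [-3.124, -0.262, -0.01]
wrist_force: [-4.6, -1.4, 2.4]
grip_width: 0.247
```

```bash
python3 - <<'E'
from h import *
s=info(jig(-5,26,13),JY);print(tojig(s["tcp_pos"]))
d=im("wrist");cv2.imwrite("pics/wrist9.png",cv2.resize(d["pixels"][:140,170:480,::-1],None,fx=2.5,fy=2.5))
E
```

```text
t 15.67 tcp [487.9 174.7  12.4] yaw 0.1674 q [-0.74  0.82  0.56  2.01 -0.85  0.55 -0.97] F [-4.57 -1.44  2.43] T [-0.456  0.308 -0.165] w 0.247 zax [ 0.006  0.007 -1.   ]
delta tool cm [ 0.15  0.21 -0.06]
turn -0.004544706099556706
[-6.4944431  28.11752731]
```

View pics/wrist9.png

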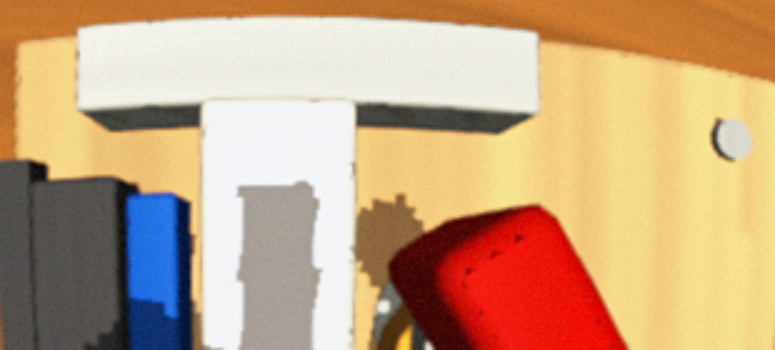

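step_arm(delta_pos=[[0,0,0],[0,0,0],[0,0,0],[0,0,-0.5],[0,0,-1.5],[0,0,-2],[0,0,-2],[0,0,-2]], turn=[0,0,0,0,0,0,0,0], fingers=[0,0,0,0,0,0,0,0])

```text
time: 16.38
tcp_pos: [489.9, 179.2, 92.7]
tool_rot: [-3.12, -0.274, -0.011]
wrist_force: [0.7, -0.2, 1.3]
grip_width: 0.497
```

```bash
python3 - <<'E'
from h import *
s=info();print(tojig(s["tcp_pos"]))
d=im("wrist");cv2.imwrite("pics/wrist10.png",d["pixels"][:,:,::-1])
E
```

```text
t 16.38 tcp [489.9 179.2  92.7] yaw 0.1748 q [-0.83  0.71  0.71  1.96 -0.71  0.72 -1.09] F [ 0.7  -0.17  1.33] T [-0.029 -0.028 -0.044] w 0.497 zax [ 0.006  0.01  -1.   ]
[-3.8254328  32.20192834]
```

View pics/wrist10.png

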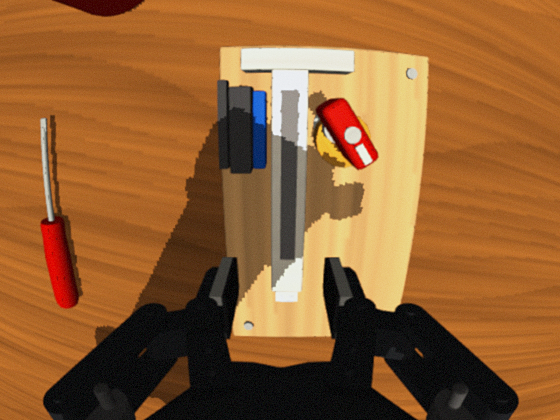

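The bracket lies in the slot against the stop. Next I'll measure the red bar, which runs from about (337,105) to (368,165).

```bash
python3 - <<'E'
from h import *
d=im("wrist");H=cv2.cvtColor(d["pixels"],cv2.COLOR_RGB2HSV);print(robot.sense()["tcp_pos"])
x,y=300,80;h=H[y:185,x:400]
m=(((h[...,0]<6)|(h[...,0]>174))&(h[...,1]>180)&(h[...,2]>150)) # bright top face
m2=m.astype(np.uint8)
# add white dots inside via closing
m2=cv2.morphologyEx(m2,cv2.MORPH_CLOSE,np.ones((9,9)))
pts=np.argwhere(m2)[:,::-1]+[x,y]
W=np.array([tojig(p) for p in onz(d,pts,84)],np.float32)
r=cv2.minAreaRect(W);print(r);b=cv2.boxPoints(r);print(b.round(1).tolist())
# white mark centre
w=(h[...,1]<60)&(h[...,2]>200);k,l,st,ce=cv2.connectedComponentsWithStats(w.astype(np.uint8));
for j in range(1,k):
    if st[j,4]>15: print("white",st[j],tojig(onz(d,[ce[j]+[x,y]],84)[0]).round(1))
print("axis pred px",proj(d,jig(65,-2,84)))
cv2.imwrite("pics/wm2.png",cv2.resize(np.hstack([d["pixels"][y:185,x:400,::-1],cv2.merge([m2*255]*3)]),None,fx=4,fy=4,interpolation=0))
E
```

```text
[492.42937857 179.49200027  94.90317971]
((64.01677703857422, -1.9328985214233398), (34.22417449951172, 12.528965950012207), 33.74625778198242)
[[46.29999923706055, -6.199999809265137], [53.29999923706055, -16.600000381469727], [81.69999694824219, 2.4000000953674316], [74.80000305175781, 12.800000190734863]]
white [  0   0   8  71 498] [75.4 20.7]
white [ 43  52  15  16 186] [63.7 -2.5]
white [24 54  8 12 28] [63.1  9. ]
white [ 54  69  15  20 149] [54.4 -8.6]
axis pred px [[349.09774383 136.54752571]]
```

View pics/wm2.png

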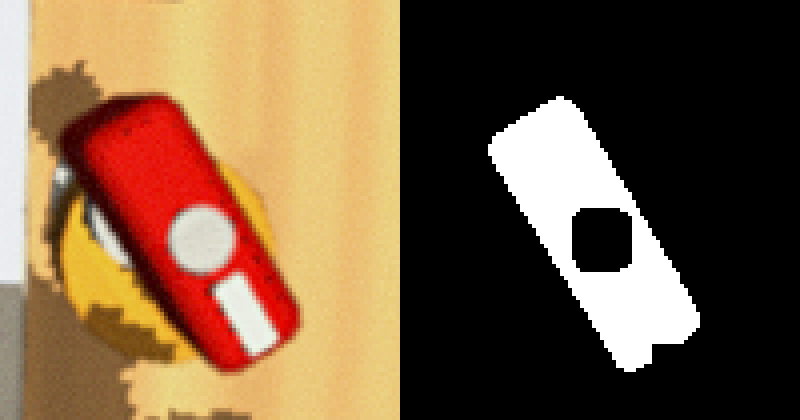

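```bash
python3 - <<'E'
from h import *
info()
table(jig(64.5,-2,103),0.76,8,12,0.1)
E
```

```text
t 16.48 tcp [492.4 179.5  94.9] yaw 0.1749 q [-0.83  0.71  0.71  1.96 -0.71  0.72 -1.08] F [0.02 0.04 0.67] T [ 0.023 -0.018  0.04 ] w 0.494 zax [ 0.013  0.012 -1.   ]
[[1.1, 0.6, -0.1], [1.0, 0.7, -0.1], [0.9, 0.8, -0.1], [0.8, 0.8, -0.1], [0.8, 0.9, -0.1], [0.7, 1.0, -0.1], [0.1, 0.2, -0.0], [0.0, 0.0, 0.0]] [np.float64(-0.1), np.float64(-0.1), np.float64(-0.1), np.float64(-0.1), np.float64(-0.1), np.float64(-0.09), np.float64(-0.0), np.float64(-0.0)]
```

step_arm(delta_pos=[[1.1,0.6,-0.3],[1.0,0.7,-0.3],[0.9,0.8,-0.1],[0.8,0.8,-0.1],[0.8,0.9,-0.1],[0.6,0.8,-0.1],[0,0,0],[0,0,0]], turn=[-0.1,-0.1,-0.1,-0.1,-0.1,-0.08,0,0], fingers=[0,0,0,0,0,0,0,0])

```text
time: 17.15
tcp_pos: [560.5, 162.1, 103.7]
tool_rot: [-2.892, -1.202, -0.025]
wrist_force: [-0.6, 0.5, -0.3]
grip_width: 0.499
```

```bash
python3 - <<'E'
from h import *
info(jig(64.5,-2,49),0.76)
E
```

```text
t 17.15 tcp [560.5 162.1 103.7] yaw 0.7876 q [-0.65  0.72  0.55  1.79 -0.53  0.77 -0.61] F [-0.6   0.47 -0.26] T [-0.055 -0.031 -0.037] w 0.499 zax [ 0.011  0.015 -1.   ]
delta tool cm [-0.27  0.55  5.47]
turn 0.027644811825496163
```

step_arm(delta_pos=[[-0.1,0.2,0],[-0.1,0.2,0],[0,0.1,0],[0,0,0.3],[0,0,0.6],[0,0,0.3],[0,0,0],[0,0,0]], turn=[0.03,0,0,0,0,0,0,0], fingers=[0,0,0,0,0,0,0,0])

```text
time: 17.82
tcp_pos: [558.3, 158.9, 88.3]
tool_rot: [-2.911, -1.148, -0.015]
wrist_force: [0.6, 0.6, 0.6]
grip_width: 0.499
```

```bash
python3 - <<'E'
from h import *
info(jig(64.5,-2,49),0.76)
d=im("wrist");cv2.imwrite("pics/wrist11.png",d["pixels"][:,:,::-1])
E
```

```text
t 17.82 tcp [558.3 158.9  88.3] yaw 0.7512 q [-0.64  0.74  0.54  1.8  -0.55  0.75 -0.62] F [0.62 0.59 0.59] T [-0.024 -0.026 -0.028] w 0.499 zax [ 0.004  0.015 -1.   ]
delta tool cm [0.17 0.48 3.93]
turn -0.008812732190682127
```

View pics/wrist11.png

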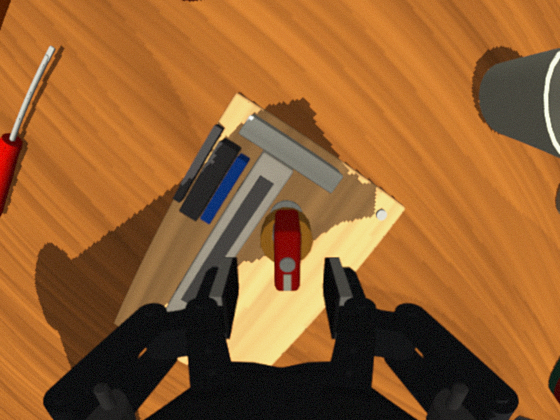

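step_arm(delta_pos=[[0.1,0.2,0],[0.1,0.2,0.4],[0,0.1,0.8],[0,0,0.9],[0,0,0.8],[0,0,0.6],[0,0,0],[0,0,0]], turn=[-0.01,0,0,0,0,0,0,0], fingers=[0,0,0,0,0,0,0,0])

```text
time: 18.53
tcp_pos: [563.9, 156.9, 48.8]
tool_rot: [-2.904, -1.164, -0.014]
wrist_force: [-1.1, -0.4, 1.0]
grip_width: 0.498
```

```bash
python3 - <<'E'
from h import *
info(jig(64.5,-2,49),0.76)
d=im("wrist");cv2.imwrite("pics/wrist12.png",d["pixels"][:,:,::-1])
E
```

```text
t 18.53 tcp [563.9 156.9  48.8] yaw 0.7621 q [-0.6   0.8   0.49  1.81 -0.59  0.68 -0.57] F [-1.1  -0.45  0.99] T [-0.024  0.024  0.027] w 0.498 zax [ 0.004  0.015 -1.   ]
delta tool cm [-0.04 -0.08 -0.02]
turn 0.0020756955608729477
```

View pics/wrist12.png

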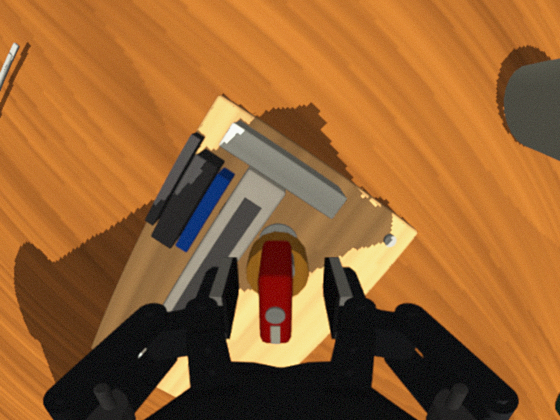

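step_arm(delta_pos=[[0,-0.1,0],[0,-0.1,0],[0,0,0],[0,0,0],[0,0,0],[0,0,0],[0,0,0],[0,0,0]], turn=[0,0,0,0,0,0,0,0], fingers=[0,0,1,1,1,1,1,1], force=70)

```text
time: 19.25
tcp_pos: [562.9, 158.7, 50.0]
tool_rot: [-2.905, -1.164, -0.018]
wrist_force: [-0.3, 0.5, -0.5]
grip_width: 0.153
```

```bash
python3 - <<'E'
from h import *
info(jig(64.5,-2,49),0.76)
E
```

```text
t 19.25 tcp [562.9 158.7  50. ] yaw 0.7621 q [-0.61  0.79  0.5   1.81 -0.59  0.68 -0.57] F [-0.27  0.49 -0.54] T [-0.211 -0.082 -0.084] w 0.153 zax [ 0.006  0.015 -1.   ]
delta tool cm [-0.09  0.12  0.1 ]
turn 0.002095538951169207
```

step_arm(delta_pos=[[0,0,0],[0,0,0],[0,0,0],[0,0,0],[0,0,0],[0,0,0],[0,0,0],[0,0,0]], turn=[0.06,0.07,0.07,0.07,0.07,0.06,0,0], fingers=[1,1,1,1,1,1,1,1])

```text
time: 19.92
tcp_pos: [563.1, 158.2, 50.0]
tool_rot: [-3.083, -0.551, -0.016]
wrist_force: [-1.5, -0.8, -0.3]
grip_width: 0.154
```

```bash
cat >> h.py <<'E'
AX=np.array([562.9,158.7])
def kn():
    s=info();print("phi~",round(0.98+0.762-yaw(s),4),"jig",tojig(s["tcp_pos"]).round(2),"Fjig",(R.from_euler('z',-JY).apply(s["wrist_force"])).round(2))
    return s
E
python3 - <<'E'
from h import *
s=kn()
print("back to axis, tool cm",totool(s,np.array([562.9,158.7,50])-s["tcp_pos"]).round(2))
E
```

```text
t 19.92 tcp [563.1 158.2  50. ] yaw 0.3534 q [-0.67  0.82  0.61  1.81 -0.7   0.72 -0.88] F [-1.46 -0.85 -0.33] T [-0.291 -0.227 -0.104] w 0.154 zax [ 0.008  0.012 -1.   ]
phi~ 1.3886 jig [64.79 -0.96] Fjig [-1.58 -0.59 -0.33]
back to axis, tool cm [-0.01 -0.05  0.  ]
```

step_arm(delta_pos=[[0,0,0],[0,0,0],[0,0,0],[0,0,0],[0,0,0],[0,0,0],[0,0,0],[0,0,0]], turn=[0.02,0.02,0.02,0.02,0.02,0.02,0.02,0.02], fingers=[1,1,1,1,1,1,1,1])

```text
time: 20.58
tcp_pos: [563.2, 158.1, 50.0]
tool_rot: [-3.118, -0.29, -0.015]
wrist_force: [-0.9, -0.7, -0.1]
grip_width: 0.154
```

```bash
python3 - <<'E'
from h import *
s=kn()
E
```

```text
t 20.58 tcp [563.2 158.1  50. ] yaw 0.1852 q [-0.69  0.84  0.65  1.81 -0.74  0.74 -1.02] F [-0.91 -0.67 -0.11] T [-0.509 -0.24   0.163] w 0.154 zax [ 0.008  0.011 -1.   ]
phi~ 1.5568 jig [64.82 -1.13] Fjig [-1.01 -0.5  -0.11]
```

step_arm(delta_pos=[[0,0,0],[0,0,0],[0,0,0],[0,0,0],[0,0,0],[0,0,0],[0,0,0],[0,0,0]], turn=[0,0,0.01,0.01,0.01,0.01,0.01,0.01], fingers=[1,1,1,1,1,1,1,1])

```text
time: 21.25
tcp_pos: [563.2, 158.0, 50.0]
tool_rot: [-3.126, -0.186, -0.014]
wrist_force: [-1.2, 0.4, 0.4]
grip_width: 0.157
```

```bash
python3 - <<'E'
from h import *
s=kn()
d=im("wrist");cv2.imwrite("pics/wrist13.png",d["pixels"][:,:,::-1])
for i in range(3):
    im("top");s=robot.sense();print(s["torque"].round(3))
E
```

```text
t 21.25 tcp [563.2 158.   50. ] yaw 0.1186 q [-0.7   0.84  0.67  1.81 -0.76  0.75 -1.07] F [-1.21  0.4   0.35] T [-0.578 -0.297  0.189] w 0.157 zax [ 0.009  0.011 -1.   ]
phi~ 1.6234 jig [64.8  -1.21] Fjig [-1.12  0.6   0.35]
[-0.56  -0.268 -0.005]
[-0.493 -0.292  0.021]
[-0.474 -0.169  0.032]
```

View pics/wrist13.png

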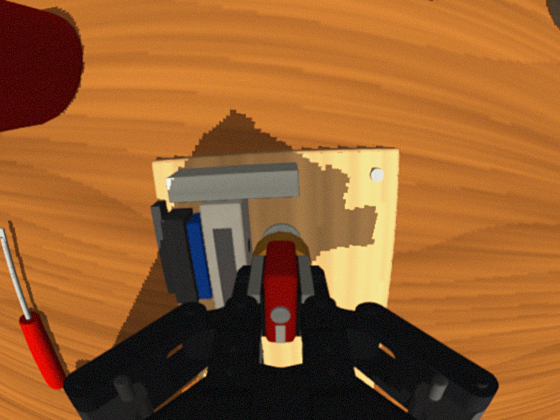

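step_arm(delta_pos=[[0,0,0],[0,0,0],[0,0,0],[0,0,0],[0,0,0],[0,0,0],[0,0,0],[0,0,0]], turn=[0,0,0,0.01,0.01,0.01,0.01,0.01], fingers=[1,1,1,1,1,1,1,1])

```text
time: 22.12
tcp_pos: [563.2, 158.0, 50.0]
tool_rot: [-3.13, -0.103, -0.014]
wrist_force: [-1.6, 1.0, -0.3]
grip_width: 0.155
```

```bash
python3 - <<'E'
from h import *
s=kn()
d=im("wrist");cv2.imwrite("pics/wrist14.png",cv2.resize(d["pixels"][140:320,140:400,::-1],None,fx=3,fy=3))
E
```

```text
t 22.12 tcp [563.2 158.   50. ] yaw 0.0658 q [-0.71  0.85  0.68  1.81 -0.77  0.76 -1.11] F [-1.61  0.98 -0.26] T [-0.545 -0.303  0.174] w 0.155 zax [ 0.009  0.011 -1.   ]
phi~ 1.6762 jig [64.81 -1.22] Fjig [-1.41  1.24 -0.26]
```

View pics/wrist14.png

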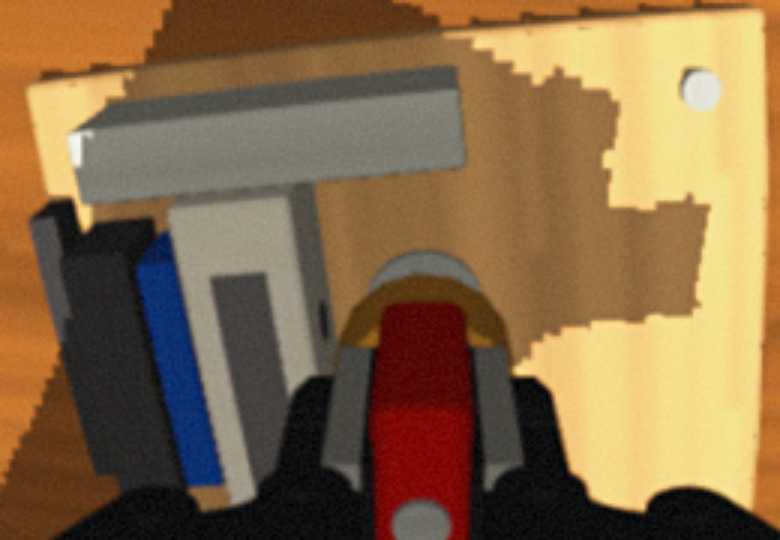

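step_arm(delta_pos=[[0,0,0],[0,0,0],[0,0,0],[0,0,0],[0,0,0],[0,0,0],[0,0,0],[0,0,0]], turn=[0,0,0,0.01,0.01,0.01,0.01,0.01], fingers=[1,1,1,1,1,1,1,1])

```text
time: 22.83
tcp_pos: [563.2, 157.9, 50.0]
tool_rot: [-3.131, -0.017, -0.014]
wrist_force: [-1.6, 0.3, -0.7]
grip_width: 0.153
```

```bash
python3 - <<'E'
from h import *
s=kn()
E
```

```text
t 22.83 tcp [563.2 157.9  50. ] yaw 0.0108 q [-0.72  0.85  0.7   1.81 -0.79  0.77 -1.15] F [-1.6   0.27 -0.69] T [-0.607 -0.255  0.119] w 0.153 zax [ 0.009  0.01  -1.   ]
phi~ 1.7312 jig [64.81 -1.31] Fjig [-1.53  0.54 -0.69]
```

step_arm(delta_pos=[[0,0,0],[0,0,0],[0,0,0],[0,0,0],[0,0,0],[0,0,0],[0,0,0],[0,0,0]], turn=[0,0,0,0,0.01,0.01,0.01,0.01], fingers=[1,1,1,1,1,1,1,1])

```text
time: 23.5
tcp_pos: [563.2, 157.9, 50.0]
tool_rot: [-3.131, 0.052, -0.013]
wrist_force: [-1.6, -0.1, -1.2]
grip_width: 0.152
```

```bash
python3 - <<'E'
from h import *
s=kn()
E
```

```text
t 23.5 tcp [563.2 157.9  50. ] yaw -0.0335 q [-0.72  0.85  0.71  1.81 -0.8   0.77 -1.19] F [-1.64 -0.15 -1.17] T [-0.674 -0.224  0.123] w 0.152 zax [ 0.009  0.01  -1.   ]
phi~ 1.7755 jig [64.8  -1.32] Fjig [-1.64  0.13 -1.17]
```

step_arm(delta_pos=[[0,0,0],[0,0,0],[0,0,0],[0,0,0],[0,0,0],[0,0,0],[0,0,0],[0,0,0]], turn=[0,0,0,0,0.01,0.01,0.01,0.01], fingers=[1,1,1,1,1,1,1,1])

```text
time: 24.17
tcp_pos: [563.2, 157.8, 50.0]
tool_rot: [-3.129, 0.122, -0.013]
wrist_force: [-1.6, 1.3, -0.5]
grip_width: 0.155
```

```bash
python3 - <<'E'
from h import *
s=kn()
d=im("wrist");cv2.imwrite("pics/wrist15.png",cv2.resize(d["pixels"][140:320,140:400,::-1],None,fx=3,fy=3))
E
```

```text
t 24.17 tcp [563.2 157.8  50. ] yaw -0.0777 q [-0.73  0.86  0.72  1.81 -0.81  0.78 -1.22] F [-1.55  1.29 -0.51] T [-0.679 -0.197  0.203] w 0.155 zax [ 0.009  0.01  -1.   ]
phi~ 1.8197 jig [64.79 -1.36] Fjig [-1.31  1.53 -0.51]
```

View pics/wrist15.png

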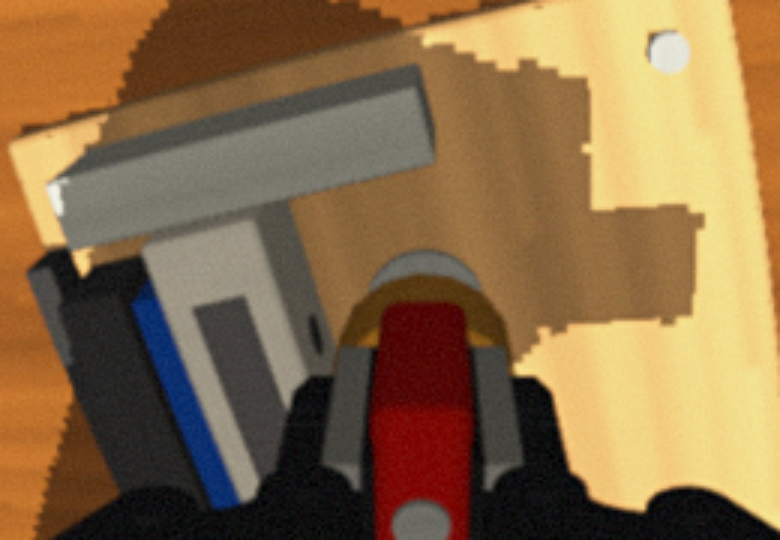

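```bash
python3 - <<'E'
from h import *
d=im("wrist")
# from crop coords /3 + offset
def P(x,y,z): return tojig(onz(d,[[x/3+140,y/3+140]],z)[0]).round(2)
for n,x,y,z in [("stopL",75,249,34),("stopR",433,161,34),("stop mid",200,216,34),("brkL",145,246,40),("brkR",260,210,40),("brk mid",200,229,40),("padface lo",235,500,32),("padface hi",160,295,32),("brk left low",245,500,40),("brkleft hi",150,260,40),("screw",668,52,14)]: print(n,P(x,y,z))
g=cv2.cvtColor(d["pixels"],cv2.COLOR_RGB2GRAY)
c=cv2.resize(d["pixels"][190:240,160:250,::-1],None,fx=8,fy=8,interpolation=cv2.INTER_CUBIC)
cv2.imwrite("pics/w16.png",cv2.convertScaleAbs(c,alpha=1.5))
E
```

```text
stopL [99.24 54.95]
stopR [ 99.16 -12.94]
stop mid [99.55 29.44]
brkL [98.36 38.91]
brkR [99.71 16.96]
brk mid [98.97 28.19]
padface lo [38.76 44.01]
padface hi [86.06 42.73]
brk left low [43.57 38.68]
brkleft hi [95.67 38.92]
screw [103.68 -60.11]
```

View pics/w16.png

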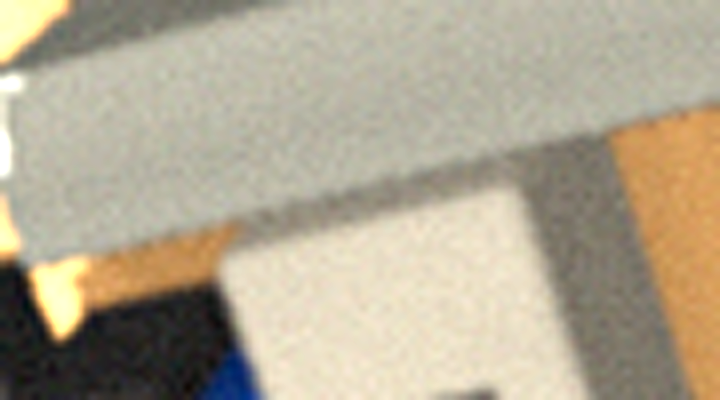

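step_arm(delta_pos=[[0,0,0],[0,0,0],[0,0,0],[0,0,0],[0,0,0],[0,0,0],[0,0,0],[0,0,0]], turn=[0,0,0,0,0.01,0.01,0.01,0.01], fingers=[1,1,1,1,1,1,1,1])

```text
time: 24.93
tcp_pos: [563.3, 157.8, 50.0]
tool_rot: [-3.126, 0.189, -0.013]
wrist_force: [-1.7, 1.0, 0.3]
grip_width: 0.152
```

```bash
python3 - <<'E'
from h import *
s=kn()
E
```

```text
t 24.93 tcp [563.3 157.8  50. ] yaw -0.1206 q [-0.73  0.86  0.73  1.82 -0.82  0.78 -1.26] F [-1.69  1.03  0.32] T [-0.832 -0.268  0.17 ] w 0.152 zax [ 0.009  0.01  -1.   ]
phi~ 1.8626 jig [64.82 -1.42] Fjig [-1.49  1.3   0.32]
```

step_arm(delta_pos=[[0,0,0],[0,0,0],[0,0,0],[0,0,0],[0,0,0],[0,0,0],[0,0,0],[0,0,0]], turn=[0,0,0,0,0,0.01,0.01,0.01], fingers=[1,1,1,1,1,1,1,1])

```text
time: 25.6
tcp_pos: [563.2, 157.7, 50.0]
tool_rot: [-3.122, 0.241, -0.013]
wrist_force: [-2.3, 1.1, 1.0]
grip_width: 0.151
```

```bash
python3 - <<'E'
from h import *
s=kn()
E
```

```text
t 25.6 tcp [563.2 157.7  50. ] yaw -0.1539 q [-0.74  0.86  0.74  1.82 -0.82  0.79 -1.28] F [-2.34  1.13  0.99] T [-0.793 -0.203  0.152] w 0.151 zax [ 0.009  0.01  -1.   ]
phi~ 1.8959 jig [64.8  -1.47] Fjig [-2.11  1.51  0.99]
```

step_arm(delta_pos=[[0,0,0],[0,0,0],[0,0,0],[0,0,0],[0,0,0],[0,0,0],[0,0,0],[0,0,0]], turn=[0,0,0,0,0,0.01,0.01,0.01], fingers=[1,1,1,1,1,1,1,1])

```text
time: 26.27
tcp_pos: [563.2, 157.7, 50.0]
tool_rot: [-3.118, 0.292, -0.012]
wrist_force: [-0.8, 1.5, -0.2]
grip_width: 0.154
```

```bash
python3 - <<'E'
from h import *
s=kn()
d=im("wrist");cv2.imwrite("pics/wrist17.png",cv2.resize(d["pixels"][140:320,140:400,::-1],None,fx=3,fy=3))
E
```

```text
t 26.27 tcp [563.2 157.7  50. ] yaw -0.187 q [-0.74  0.87  0.75  1.82 -0.83  0.79 -1.31] F [-0.76  1.49 -0.18] T [-0.763 -0.209  0.207] w 0.154 zax [ 0.009  0.009 -1.   ]
phi~ 1.929 jig [64.78 -1.5 ] Fjig [-0.49  1.59 -0.18]
```

View pics/wrist17.png

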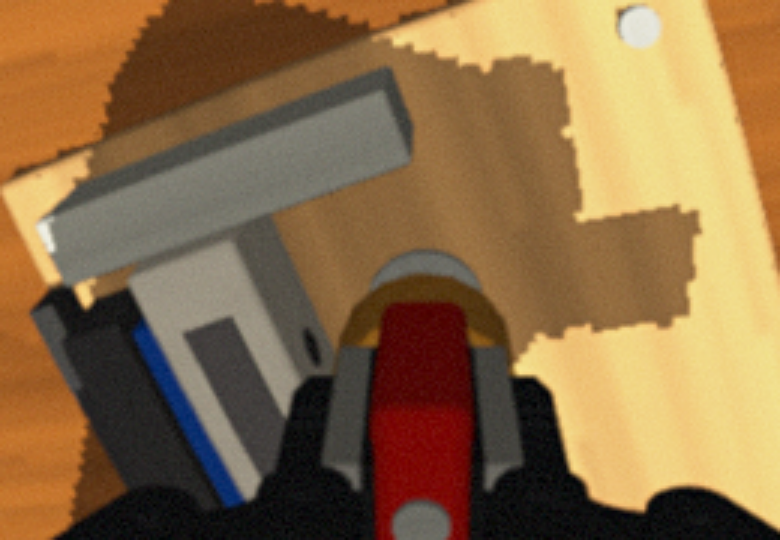

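step_arm(delta_pos=[[0,0,0],[0,0,0],[0,0,0],[0,0,0],[0,0,0],[0,0,0],[0,0,0],[0,0,0]], turn=[0,0,0,0,0,0.01,0.01,0.01], fingers=[1,1,1,1,1,1,1,1])

```text
time: 26.98
tcp_pos: [563.2, 157.6, 50.0]
tool_rot: [-3.113, 0.343, -0.012]
wrist_force: [-1.2, 1.2, -0.1]
grip_width: 0.152
```

```bash
python3 - <<'E'
from h import *
s=kn()
E
```

```text
t 26.98 tcp [563.2 157.6  50. ] yaw -0.2196 q [-0.75  0.87  0.76  1.82 -0.84  0.8  -1.34] F [-1.24  1.22 -0.13] T [-0.746 -0.186  0.222] w 0.152 zax [ 0.009  0.009 -1.   ]
phi~ 1.9616 jig [64.76 -1.57] Fjig [-1.01  1.41 -0.13]
```

step_arm(delta_pos=[[0,0,0],[0,0,0],[0,0,0],[0,0,0],[0,0,0],[0,0,0],[0,0,0],[0,0,0]], turn=[0,0,0,0,0,0.01,0.01,0.01], fingers=[1,1,1,1,1,1,1,1])

```text
time: 27.65
tcp_pos: [563.2, 157.6, 50.0]
tool_rot: [-3.107, 0.394, -0.012]
wrist_force: [-1.1, 1.4, 0.7]
grip_width: 0.151
```

```bash
python3 - <<'E'
from h import *
s=kn()
E
```

```text
t 27.65 tcp [563.2 157.6  50. ] yaw -0.2524 q [-0.75  0.87  0.77  1.82 -0.84  0.8  -1.36] F [-1.07  1.4   0.66] T [-0.789 -0.193  0.263] w 0.151 zax [ 0.009  0.009 -1.   ]
phi~ 1.9944 jig [64.73 -1.58] Fjig [-0.81  1.56  0.66]
```

step_arm(delta_pos=[[0,0,0],[0,0,0],[0,0,0],[0,0,0],[0,0,0],[0,0,0],[0,0,0],[0,0,0]], turn=[0,0,0,0,0,0,0.01,0.01], fingers=[1,1,1,1,1,1,1,1])

```text
time: 28.32
tcp_pos: [563.2, 157.6, 50.0]
tool_rot: [-3.102, 0.428, -0.012]
wrist_force: [-1.5, 0.9, -0.3]
grip_width: 0.154
```

```bash
python3 - <<'E'
from h import *
s=kn()
d=im("wrist");cv2.imwrite("pics/wrist18.png",cv2.resize(d["pixels"][180:320,140:280,::-1],None,fx=4,fy=4))
E
```

```text
t 28.32 tcp [563.2 157.6  50. ] yaw -0.2744 q [-0.75  0.88  0.77  1.82 -0.85  0.81 -1.38] F [-1.54  0.92 -0.28] T [-0.804 -0.225  0.163] w 0.154 zax [ 0.009  0.009 -1.   ]
phi~ 2.0164 jig [64.73 -1.6 ] Fjig [-1.36  1.17 -0.28]
```

View pics/wrist18.png

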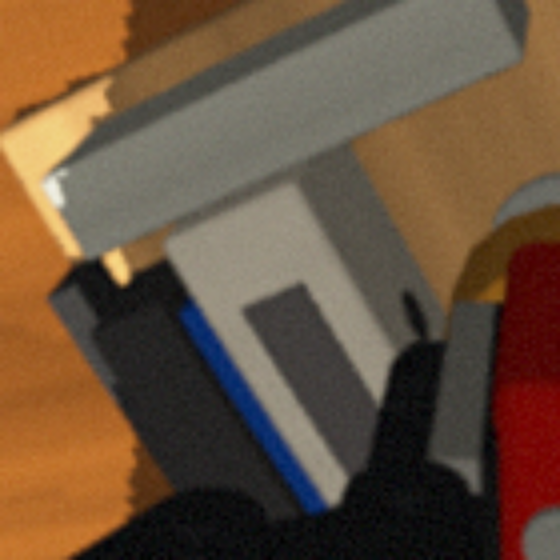

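step_arm(delta_pos=[[0,0,0],[0,0,0],[0,0,0],[0,0,0],[0,0,0],[0,0,0],[0,0,0],[0,0,0]], turn=[0,0,0,0,0,0.01,0.01,0.01], fingers=[1,1,1,1,1,1,1,1])

```text
time: 29.03
tcp_pos: [563.1, 157.6, 50.0]
tool_rot: [-3.095, 0.478, -0.01]
wrist_force: [0.5, 0.5, 0.8]
grip_width: 0.153
```

```bash
python3 - <<'E'
from h import *
s=kn()
E
```

```text
t 29.03 tcp [563.1 157.6  50. ] yaw -0.3066 q [-0.76  0.88  0.78  1.82 -0.86  0.81 -1.41] F [0.53 0.52 0.81] T [-0.735 -0.062  0.299] w 0.153 zax [ 0.008  0.009 -1.   ]
phi~ 2.0486 jig [64.64 -1.57] Fjig [0.61 0.42 0.81]
```

step_arm(delta_pos=[[0,0,0],[0,0,0],[0,0,0],[0,0,0],[0,0,0],[0,0,0],[0,0,0],[0,0,0]], turn=[0,0,0,0,0,0,0.01,0.01], fingers=[1,1,1,1,1,1,1,1])

```text
time: 29.7
tcp_pos: [563.1, 157.6, 50.0]
tool_rot: [-3.09, 0.511, -0.01]
wrist_force: [-1.5, 0.2, -0.2]
grip_width: 0.153
```

```bash
python3 - <<'E'
from h import *
s=kn()
E
```

```text
t 29.7 tcp [563.1 157.6  50. ] yaw -0.328 q [-0.76  0.88  0.78  1.82 -0.86  0.81 -1.43] F [-1.47  0.24 -0.2 ] T [-0.697 -0.066  0.34 ] w 0.153 zax [ 0.008  0.009 -1.   ]
phi~ 2.07 jig [64.62 -1.6 ] Fjig [-1.41  0.49 -0.2 ]
```

step_arm(delta_pos=[[0,0,0],[0,0,0],[0,0,0],[0,0,0],[0,0,0],[0,0,0],[0,0,0],[0,0,0]], turn=[0,0,0,0,0,0,0.01,0.01], fingers=[1,1,1,1,1,1,1,1])

```text
time: 30.37
tcp_pos: [563.1, 157.6, 50.0]
tool_rot: [-3.084, 0.544, -0.009]
wrist_force: [-0.4, -0.3, 0.6]
grip_width: 0.153
```

```bash
python3 - <<'E'
from h import *
s=kn()
E
```

```text
t 30.37 tcp [563.1 157.6  50. ] yaw -0.3494 q [-0.76  0.88  0.79  1.82 -0.86  0.82 -1.44] F [-0.45 -0.28  0.58] T [-0.702 -0.097  0.453] w 0.153 zax [ 0.008  0.009 -1.   ]
phi~ 2.0914 jig [64.6  -1.61] Fjig [-0.49 -0.2   0.58]
```

step_arm(delta_pos=[[0,0,0],[0,0,0],[0,0,0],[0,0,0],[0,0,0],[0,0,0],[0,0,0],[0,0,0]], turn=[0,0,0,0,0,0,0,0], fingers=[1,1,0.3,0.3,0.3,0.3,0.3,0.3])

```text
time: 31.03
tcp_pos: [563.6, 159.2, 50.4]
tool_rot: [-3.075, 0.558, -0.008]
wrist_force: [1.0, -0.0, 0.5]
grip_width: 0.35
```

```bash
python3 - <<'E'
from h import *
s=kn()
E
```

```text
t 31.03 tcp [563.6 159.2  50.4] yaw -0.3591 q [-0.76  0.88  0.79  1.81 -0.87  0.82 -1.45] F [ 1.03 -0.01  0.53] T [-0.006 -0.023  0.017] w 0.35 zax [ 0.008  0.015 -1.   ]
phi~ 2.1011 jig [ 6.54e+01 -6.00e-02] Fjig [ 1.01 -0.19  0.53]
```

step_arm(delta_pos=[[0,0,-0.5],[0,0,-1.5],[0,0,-2],[0,0,-2],[0,0,-2],[0,0,-1],[0,0,0],[0,0,0]], turn=[0,0,0,0,0,0,0,0], fingers=[0.3,0.3,0.3,0.3,0.3,0.3,0.3,0.3])

```text
time: 31.7
tcp_pos: [562.1, 157.6, 144.9]
tool_rot: [-3.074, 0.562, -0.005]
wrist_force: [0.0, 0.8, -0.1]
grip_width: 0.349
```

```bash
python3 - <<'E'
from h import *
s=kn()
d=im("wrist");cv2.imwrite("pics/wrist20.png",d["pixels"][:,:,::-1])
E
```

```text
t 31.7 tcp [562.1 157.6 144.9] yaw -0.3619 q [-0.82  0.77  0.9   1.75 -0.73  0.99 -1.56] F [ 0.02  0.83 -0.14] T [-0.056 -0.005 -0.02 ] w 0.349 zax [ 0.006  0.016 -1.   ]
phi~ 2.1039 jig [63.65 -1.45] Fjig [ 0.17  0.82 -0.14]
```

View pics/wrist20.png

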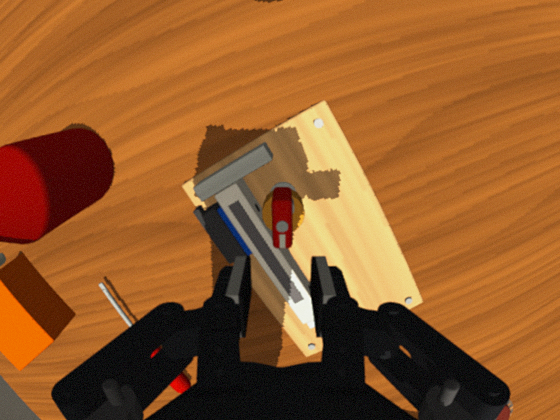

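```bash
python3 - <<'E'
from h import *
table(jig(-20,25,125),JY,8,14,0.09)
E
```

```text
[[-1.3, 0.3, 0.3], [-1.4, 0.2, 0.3], [-1.4, 0.1, 0.3], [-1.4, -0.1, 0.3], [-1.4, -0.2, 0.3], [-1.3, -0.3, 0.3], [-0.5, -0.2, 0.1], [0.0, 0.0, 0.0]] [np.float64(-0.09), np.float64(-0.09), np.float64(-0.09), np.float64(-0.09), np.float64(-0.09), np.float64(-0.08), np.float64(-0.0), np.float64(-0.0)]
```

step_arm(delta_pos=[[-1.3,0.3,0.2],[-1.4,0.2,0.2],[-1.4,0.1,0.3],[-1.4,-0.1,0.3],[-1.4,-0.2,0.3],[-1.3,-0.3,0.2],[0,0,0],[0,0,0]], turn=[-0.09,-0.09,-0.09,-0.09,-0.09,-0.08,0,0], fingers=[0,0,0,0,0,0,0,0])

```text
time: 32.42
tcp_pos: [471.0, 168.1, 120.0]
tool_rot: [-3.117, -0.3, 0.012]
wrist_force: [1.0, -0.1, -0.3]
grip_width: 0.503
```

```bash
python3 - <<'E'
from h import *
s=info();print(tojig(s["tcp_pos"]))
d=im("wrist");cv2.imwrite("pics/wrist21.png",d["pixels"][:,:,::-1])
cv2.imwrite("pics/wrist21c.png",cv2.resize(d["pixels"][60:220,190:390,::-1],None,fx=3.7,fy=3.7,interpolation=cv2.INTER_CUBIC))
E
```

```text
t 32.42 tcp [471.  168.1 120. ] yaw 0.1922 q [-0.86  0.65  0.75  1.99 -0.65  0.76 -1.09] F [ 0.98 -0.05 -0.29] T [-0.007  0.012 -0.065] w 0.503 zax [-0.009  0.009 -1.   ]
[-24.26863673  24.55198913]
```

View pics/wrist21.png

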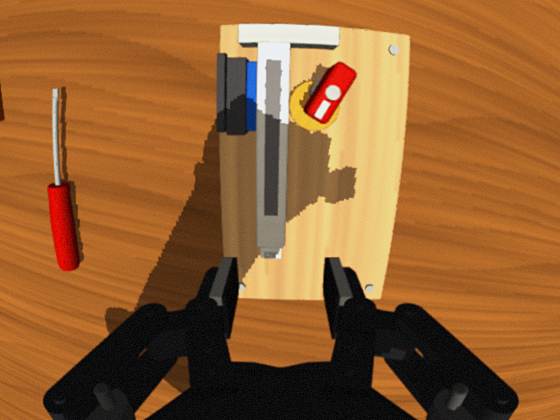

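View pics/wrist21c.png

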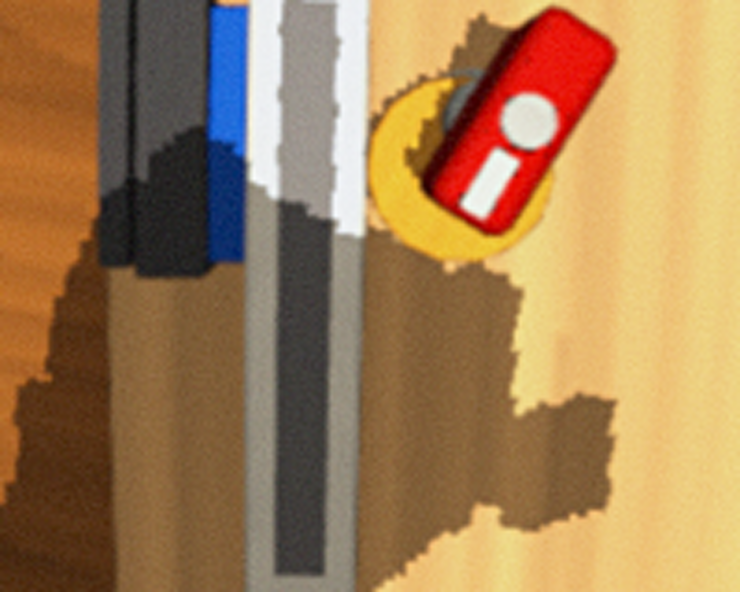

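The bracket sits between the blue pad and the brass disc, and its plain end meets the stop at about (272,42). I'll measure to confirm.

```bash
python3 - <<'E'
from h import *
d=im("wrist");p=d["pixels"];H=cv2.cvtColor(p,cv2.COLOR_RGB2HSV)
x,y=295,50;h=H[y:135,x:370]
m=(((h[...,0]<6)|(h[...,0]>174))&(h[...,1]>180)&(h[...,2]>150)).astype(np.uint8);m=cv2.morphologyEx(m,cv2.MORPH_CLOSE,np.ones((9,9)))
W=np.array([tojig(q) for q in onz(d,np.argwhere(m)[:,::-1]+[x,y],84)],np.float32)
r=cv2.minAreaRect(W);b=cv2.boxPoints(r)
e=max([b[1]-b[0],b[2]-b[1]],key=np.linalg.norm);e=e if e[0]>0 else -e
print(r,"phi",np.arctan2(e[0],e[1]),np.arctan2(e[0],e[1])%np.pi)
# bracket edges
for v in range(60,240,25):
    row=H[v].astype(int);w=np.where((row[:,1]<70)&(np.arange(560)>250)&(np.arange(560)<296))[0]
    print(v,w.min(),w.max(),[tojig(q).round(1).tolist() for q in onz(d,[[w.min()-.5,v],[w.max()+.5,v]],40)])
b=cv2.resize(p[20:70,230:350,::-1],None,fx=6,fy=6,interpolation=cv2.INTER_CUBIC);cv2.imwrite("pics/e.png",b)
t=im("top");cv2.imwrite("pics/topend.png",t["pixels"][:,:,::-1])
E
```

```text
((63.758514404296875, -1.9953117370605469), (12.68578052520752, 34.42851638793945), 60.62792205810547) phi 2.0834358 2.0834358
60 257 289 [[85.2, 42.6], [85.5, 20.6]]
85 257 289 [[68.0, 42.3], [68.3, 20.2]]
110 256 288 [[50.8, 42.8], [51.2, 20.5]]
135 256 287 [[33.6, 42.7], [34.0, 20.8]]
160 256 286 [[16.0, 42.6], [16.4, 21.0]]
185 256 286 [[-2.1, 42.6], [-1.6, 20.6]]
210 257 285 [[-21.0, 42.0], [-20.5, 20.8]]
235 257 284 [[-40.9, 42.1], [-40.4, 21.1]]
```

View pics/e.png

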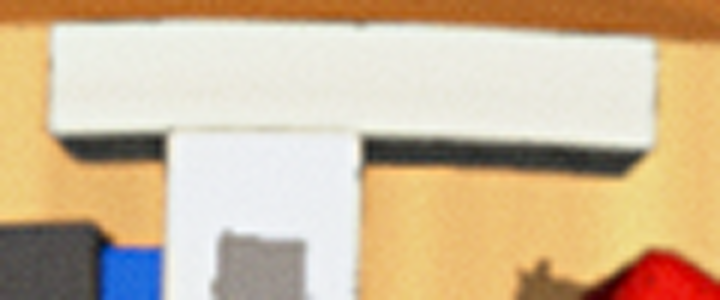

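View pics/topend.png

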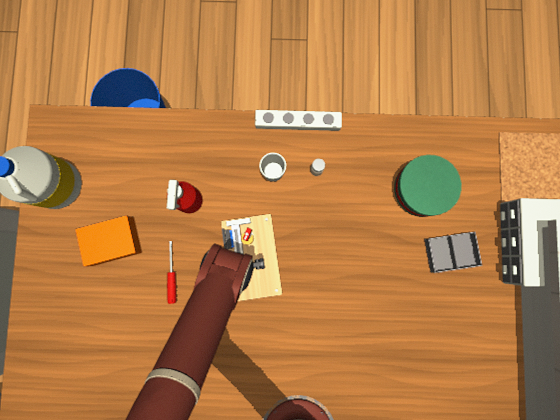

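```bash
python3 - <<'E'
from h import *
info();print(robot.sign_off())
E
```

```text
t 32.57 tcp [472.3 167.8 120.5] yaw 0.1923 q [-0.86  0.65  0.75  1.99 -0.65  0.76 -1.09] F [-0.7   0.66 -0.06] T [ 0.016 -0.063  0.009] w 0.5 zax [-0.007  0.009 -1.   ]
the job is handed in; nothing more can be done
None
```

I laid the bracket flat in the slot and slid its plain end up to the aluminium stop. I then turned the red knob clockwise from about 0.98 to 2.09 rad, let go and backed off. The job was handed in at 32.6 s with the gripper clear of everything.

**Clamp force:** the turning torque rose from about 0.16 N m (free, as measured) to 0.45 N m. That is roughly 10 N, but anywhere from 7 to 12 N given the torque-per-newton range. The measured free torque was a little above the stated 0.12 N m. The start of clamping, at about 2.01 to 2.03 rad, came from noisy readings, so the force was not measured directly.

**Final images:**
- **Knob:** it reads about 2.08 rad after release, so it stayed where I left it.
- **Bracket position:** it lies parallel to the slot with its plain end at the stop, within about half a millimetre as measured during turning.
- **Pad and lobe:** the bracket's faces measure about y 42.4 and 20.5 mm. The lobe edge computed from the knob angle is about 21.0 mm, so the two agree to half a millimetre.
- **Bystanders:** they look unmoved in the top view.

**Disagreement:** an early estimate put the pad face near y 39.5 mm, but the clamped bracket showed it at about 42 mm. I trusted the torque readings and the final images.

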